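# Pull the bottom parts carton and restack the rest the right way round

### The arm

A 6-joint arm with a two-finger parallel gripper is mounted at the origin on the work surface. World frame = base frame: x ahead of the robot, y to its left, z up, the work surface at z = 0. Lengths are in m, angles in rad, forces in N, time in s.
With the tool pointing down it reaches from about 0.3 to 0.775 m from the base axis. Payload 14.6 kg.
Tool frame: the origin (TCP) lies between the finger pads; the fingertips stand 8 mm ahead of it and the grasp point (between the pads) lies 11 mm behind it (ctrl.tip_reach is the distance from the TCP to the fingertips, in m); y points along the fingers, z is the direction in which the jaws open and shut, and the axes are right-handed (so a half turn about y gives the same grasp; the last joint's range is limited). The gripper opens to 94 mm and grips with 3 to 60 N. Pads are 16 mm wide; open, the fingers measure 119 mm over their backs; the gripper's body (75 mm by 177 mm) begins 78 mm behind the grasp point.
Start: joints at [1.208, 0.3, 1.521, -0, 1.321, -0.067], TCP at [0.16, 0.526, 0.213] pointing down, gripper open.
Joint ranges: [-3.03, 3.03], [-0.79, 2.21], [0.23, 2.52], [-1.04, 4.18], [0, 3.07], [-2.55, 2.55]. Speed limits (rad/s): [2.22, 2.22, 2.57, 3.14, 3.14, 3.14].

### API

Orientations are given as [roll, pitch, yaw] about the fixed x, y, z axes, in that order (R = Rz(yaw) Ry(pitch) Rx(roll)).
In Python, from station import ctrl gives the robot as it stands.
- The arm moves only by the tool play_rows, never from a script. Its arguments are lists of equal length, an entry for each row: "twist": the turn, a rotation vector about the world's x, y, z as a fraction of full scale, a list of three; "travel": the shift along the world's x, y, z as a fraction of full scale, a list of three; "grip": the gripper's target within -1 to 1 (shut at 1, half-way at 0, fully open at -1). A call has 1 to 12 rows; each row shifts and turns the commanded pose from where the row before left it; what a row does not reach is not made up. Full scale, the value 1, is 5 cm for a shift and 90 degrees for a turn. A row lasts 1/10 s, in which the tool goes at most 50 mm and 8.59 degrees, less where a joint would pass 70% of its speed; a pose out of reach is approached as far as the arm can. A call with a number of a shift or a turn outside -1 to 1 is refused whole. A call with a gripper value outside its range is refused whole. The fingers move at their own pace and stop on an object; "force" is the grip in N (left out, the last holds). Time passes only in rows, so rows that do not move let the fingers close. It gives the time, the measured TCP pose, the force and the opening at its end, in the units of the state.
- ctrl.get_obs(): the state, without advancing time (a new reading comes with each control period).
- ctrl.camera(name): name is "side" or "top"; returns a dict with "img" (384x512x3 uint8, red, green, blue), "vfov" (degrees; the focal length in pixels is half the picture's height over the tangent of half this angle, whatever the lens; pixels are square), "cx", "cy" (the principal point, pixels), "rvec" (rotation vector, rad) and "tvec" (3), from world to camera coordinates, as OpenCV has them. Camera axes: x right, y down, z forward; pixel columns grow to the right and rows downward; lengths in m; the calibration is good to about 2 mm. A picture is of the moment at which its call begins. There is no depth.
- ctrl.hand_in(): hands the job in, once; it reports no verdict.
Trained networks look in a picture, given as the dict that the camera call returned (one of the last four; its "shot" number tells which), for a name from the list of things; names that differ only in an ending like _2 or _b are one class to them, and where a whole thing is asked for, a point or a joint stands for the part that bears it (a point fixed in the world has none). Each returns a list of dicts, best first, with "confidence" (0 to 1); they miss things now and then, are a little off and sometimes report something else, mostly with a low value. They report only what shows in the picture. A call takes as long as a camera call. They do not tell look-alikes from the thing itself.
- ctrl.boxes_of(name, picture): "point" ([column, row] in pixels, amid what is visible of it).
- ctrl.trace(name, picture): "pixels" (384x512 bool, what is visible of it) and "point" ([column, row] in pixels, amid what is visible of it).
The state is a dict: "time_s": time; "qpos": joint angles; "joint_vel": joint speeds; "tau": joint torques, N m; "ee_pos": TCP position; "eef_rot": TCP orientation; "force": force on the tool from outside, world axes, zero at the start; "moment": the same for the moment, N m; "grip_width": finger opening in m.
Only numpy, scipy, OpenCV 4.12 (cv2) and the standard library are available. Lean on these libraries where they do the work, as an engineer would, in place of code of your own. Each camera call takes 0.05 s, during which the arm holds its last target.

### The job

Three parts cartons were stacked in the metal guide the wrong way round, with their white label ends at the closed back. Taking them off one at a time, set the yellow and then the blue aside clear of the guide, lay the red one lengthwise and wholly on the green mat, then restack the other two in the guide, the blue below and the yellow on top, flat, squarely and fully home, this time with their white label ends sticking out of the open mouth. Keep the cartons upright, set each one down gently instead of dropping it, leave the nut bin, screwdriver and heat sink where they are, and let go of everything.

Things in the scene. Friction and masses are not known exactly. Their poses are not given: they have to be found in the camera images.
- yellow_carton: Yellow parts carton, a closed rigid box 140 long (its x) x 60 wide (its y) x 50 high, about 0.3 kg, smooth flat top and bottom, no handle. Origin: centre of its underside; z up. A white label covers the +x end (36 mm of the top there and the end face); the -x end is plain. Firm: the sides can be gripped across the 60 mm width with 60 to 100 N, also off-centre near either end. At the start it is on top of the stack, underside about 106 mm above the bench.
- blue_carton: Blue parts carton, a closed rigid box 140 long (its x) x 60 wide (its y) x 50 high, about 0.3 kg, smooth flat top and bottom, no handle. Origin: centre of its underside; z up. A white label covers the +x end (36 mm of the top there and the end face); the -x end is plain. Firm: the sides can be gripped across the 60 mm width with 60 to 100 N, also off-centre near either end. At the start in the middle of the stack, underside about 56 mm above the bench.
- red_carton: Red parts carton, a closed rigid box 140 long (its x) x 60 wide (its y) x 50 high, about 0.3 kg, smooth flat top and bottom, no handle. Origin: centre of its underside; z up. A white label covers the +x end (36 mm of the top there and the end face); the -x end is plain. Firm: the sides can be gripped across the 60 mm width with 60 to 100 N, also off-centre near either end. At the start at the bottom of the stack, on the guide's 6 mm floor.
- yellow_carton_label (a point): the yellow carton's label end: on its centre line 65 mm from the carton's origin towards the labelled end, at half its height (25 mm up)
- blue_carton_label (a point): the blue carton's label end: on its centre line 65 mm from the carton's origin towards the labelled end, at half its height (25 mm up)
- guide: Aluminium stacking guide, fixed. Origin: on the bench under the stack's centre; x along the cartons to the closed back (inner face x = +76), mouth to -x, z up, open above. Floor 6 thick, x = -72 to 84, 90 wide. Side cheeks 72 apart inside, 4 thick, x = -11 to 79, 72 high like the back, all with outward flared lips up to z = 82. A carton fully home is centred over the origin, 6 mm play all round.
- guide_mouth (a point): centre of the guide's open mouth, 11 mm from the guide's origin towards the mouth side and 6 mm up, on its floor. 59 mm of a carton that is home stick out here, its other end standing between the cheeks; only beside this outer part is there room for fingers
- mat: Thin green bench mat, fixed, 220 (x) x 140 (y), 3 thick, two white lines along its long edges. Origin: centre of its underside; x along its length. The bench between mat and guide is clear for setting things aside.
- nut_bin: Bystander: grey open bin 110 (x) x 140 (y) x 50 high holding nuts, loose, beyond the work. Origin: centre of its underside.
- screwdriver: Bystander: screwdriver about 200 long lying on the bench on the robot's right, loose. Its x runs along the blade.
- heat_sink: Bystander: finned aluminium heat sink 80 (x) x 50 (y) x 35 high, loose, on the robot's left. Origin: centre of its underside.
Mind the look-alikes: they are no part of the job. There is more than one size of the red_carton; the job needs the middle-sized.

How it is judged:
On the way, in this order (a step that is already met when the one before it is completed fails the run):
1. the yellow carton is set down clear of the guide (centres over 70 mm apart) and released, flat (horizontal distance between yellow_carton and guide above 0.07 m and angle between yellow_carton's own z axis and vertical below 0.15 rad and contact force between yellow_carton and the fingers below 0.3 N and linear speed of yellow_carton below 0.03 m/s), for 0.1 s.
2. the blue carton is set down clear of the guide likewise and released (horizontal distance between blue_carton and guide above 0.07 m and angle between blue_carton's own z axis and vertical below 0.15 rad and contact force between blue_carton and the fingers below 0.3 N and linear speed of blue_carton below 0.03 m/s), for 0.1 s.
3. the red carton lies lengthwise on the mat, released (x of red_carton in the frame of mat between -0.04 and 0.04 m and y of red_carton in the frame of mat between -0.04 and 0.04 m and angle between the x axis of red_carton and the x axis of mat, either way round below 0.25 rad and z of red_carton in the frame of mat below 0.012 m and angle between red_carton's own z axis and vertical below 0.1 rad and contact force between red_carton and the fingers below 0.3 N and linear speed of red_carton below 0.03 m/s), for 0.1 s.
4. the blue carton stands home on the guide's floor, label end out, released (x of blue_carton in the frame of guide between -0.022 and 0.01 m and y of blue_carton in the frame of guide between -0.012 and 0.012 m and z of blue_carton in the frame of guide below 0.012 m and angle between the x axis of blue_carton and the x axis of guide, either way round below 0.15 rad and x of blue_carton_label in the frame of guide below -0.04 m and angle between blue_carton's own z axis and vertical below 0.08 rad and contact force between blue_carton and the fingers below 0.3 N and linear speed of blue_carton below 0.03 m/s), for 0.1 s.
5. the yellow carton stands squarely on the blue one, label end out, released (x of yellow_carton in the frame of guide between -0.025 and 0.012 m and x of yellow_carton in the frame of blue_carton between -0.02 and 0.02 m and y of yellow_carton in the frame of blue_carton between -0.015 and 0.015 m and z of yellow_carton in the frame of blue_carton between 0.044 and 0.056 m and angle between the x axis of yellow_carton and the x axis of blue_carton, either way round below 0.15 rad and x of yellow_carton_label in the frame of guide below -0.04 m and angle between yellow_carton's own z axis and vertical below 0.08 rad and contact force between yellow_carton and the fingers below 0.3 N and linear speed of yellow_carton below 0.03 m/s), for 0.1 s.
At the end, for the whole second after the job is handed in: Red flat on the mat, centre within 40 mm of its centre both ways, 0.25 rad. Blue on the guide floor, home to 22 mm, 0.15 rad; yellow flat on blue within 20 mm along, 15 mm across, 0.15 rad, home to 25 mm; both label ends out. All released, at rest (all of step 3 and all of step 4 and all of step 5); the robot touches nothing.
It fails at once if the nut bin, screwdriver or heat sink is pushed more than 30 mm (distance of any of nut_bin, screwdriver, heat_sink from where it was at the start of the episode above 0.03 m).
It fails at once if a carton is tipped more than 0.6 rad (angle between any of yellow_carton, blue_carton, red_carton's own z axis and vertical above 0.6 rad).
It fails at once if a carton is dropped (faster than 0.7 m/s, about 25 mm of fall, while not gripped) ((linear speed of yellow_carton above 0.7 m/s and contact force between yellow_carton and the fingers below 0.1 N) or (linear speed of blue_carton above 0.7 m/s and contact force between blue_carton and the fingers below 0.1 N) or (linear speed of red_carton above 0.7 m/s and contact force between red_carton and the fingers below 0.1 N)).
It also fails if it takes over 72 s, if anything falls off the work surface, if the arm or the gripper's body presses on something with over 40 N, if the wrist force passes 120 N, or if a joint passes its speed limit or range.

## Working session

There is one attempt and no reset: what is moved stays moved. The work goes in short steps, Python scripts to look and compute and a tool call to move; the robot and the scene stay as the last step left them, time stands still between calls to the robot, and variables do not carry over. Pictures are saved under pics/ and viewed, and the job is handed in when it is done.

Besides the shell and the picture viewer there is one more tool, called after "Call:" as name(argument=value, ...) on one line, values as JSON. play_rows: Moves the arm, as the interface text tells. Its arguments: {"type":"object","properties":{"twist":{"type":"array"},"travel":{"type":"array"},"grip":{"type":"array"},"force":{"type":"number"}},"required":["twist","travel","grip"]}

```bash
ls; mkdir -p pics; python3 - <<'E'
from station import ctrl
import cv2,pickle
o=ctrl.get_obs();print(o)
for n in("side","top"):
    p=ctrl.camera(n);pickle.dump(p,open(f"pics/{n}0.pkl","wb"))
    cv2.imwrite(f"pics/{n}0.png",p["img"][:,:,::-1]);print({k:v for k,v in p.items() if k!="img"})
    for t in["yellow_carton","blue_carton","red_carton","guide","mat","nut_bin","screwdriver","heat_sink","guide_mouth","yellow_carton_label"]:
        try: print(n,t,[(d["point"],round(d["confidence"],2)) for d in ctrl.boxes_of(t,p)])
        except Exception as e: print(t,e)
E
```

```text
pics
{'time_s': 0.0, 'qpos': array([ 1.20842087e+00,  3.00426399e-01,  1.52159468e+00,  1.73726729e-05,
        1.32071061e+00, -6.66060673e-02]), 'joint_vel': array([ 0.00022693,  0.00119022, -0.00117436, -0.00074853,  0.00223153,
        0.00106125]), 'tau': array([ 5.19405803e-04, -5.31814992e+01, -3.52747321e+01,  7.08957645e-02,
        2.44008604e-02, -9.30212195e-05]), 'ee_pos': array([0.16022056, 0.52587226, 0.2129051 ]), 'eef_rot': array([-1.57193171e+00,  9.26003595e-05, -2.95773748e-01]), 'force': array([ 0.59227941, -0.22177707,  0.0472613 ]), 'moment': array([ 0.00404493, -0.0252021 ,  0.03019971]), 'grip_width': 0.09354301032133688}
{'vfov': 46.38832638814429, 'cx': 254.63438273482743, 'cy': 189.98956782153755, 'rvec': array([ 2.24395363, -0.51075735,  0.22422001]), 'tvec': array([-0.5224066 ,  0.24491292,  1.17169642]), 'shot': 1}
side yellow_carton [([302.6, 239.5], 0.92)]
side blue_carton [([298.6, 267.7], 0.94), ([227.9, 169.6], 0.7)]
side red_carton [([339.0, 305.7], 0.89), ([290.4, 273.1], 0.71), ([213.8, 289.4], 0.62)]
side guide [([315.4, 271.8], 0.98)]
side mat
[... 161 characters left out ...]
 [([315.2, 271.3], 0.6)]
side yellow_carton_label [([299.4, 237.7], 0.66)]
{'vfov': 47.41610889204884, 'cx': 258.16536481246663, 'cy': 187.25859031838075, 'rvec': array([ 2.18518807, -2.12530148,  0.13733347]), 'tvec': array([-0.03370368,  0.56618616,  1.60759014]), 'shot': 2}
top yellow_carton [([328.3, 178.0], 0.96)]
top blue_carton [([317.2, 187.7], 0.48)]
top red_carton [([314.2, 242.1], 0.94), ([357.8, 177.3], 0.82)]
top guide [([308.5, 178.3], 0.68)]
top mat [([192.1, 175.7], 0.83)]
top nut_bin [([248.7, 144.1], 0.96)]
top screwdriver [([381.9, 225.8], 0.53)]
top heat_sink [([134.2, 202.8], 0.84)]
top guide_mouth [([307.0, 172.5], 0.73)]
top yellow_carton_label [([323.0, 177.8], 0.87)]
```

View pics/side0.png

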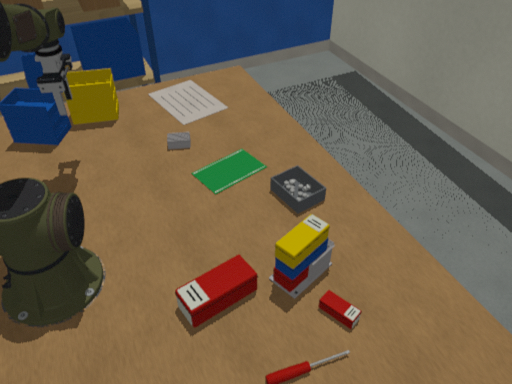

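View pics/top0.png

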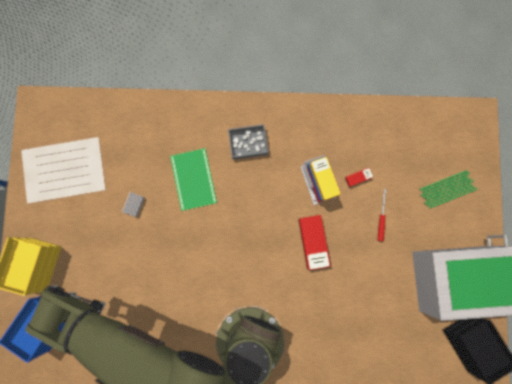

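```bash
cat > h.py <<'E'
import numpy as np,cv2
def K(p):
    f=p["img"].shape[0]/2/np.tan(np.radians(p["vfov"])/2)
    return np.array([[f,0,p["cx"]],[0,f,p["cy"]],[0,0,1.]])
def proj(p,P): return cv2.projectPoints(np.float64(P).reshape(-1,3),p["rvec"],p["tvec"],K(p),None)[0].reshape(-1,2)
def back(p,uv,z):
    R=cv2.Rodrigues(p["rvec"])[0];C=-R.T@p["tvec"]
    uv=np.float64(uv).reshape(-1,2);d=np.c_[uv,np.ones(len(uv))]@np.linalg.inv(K(p)).T@R
    return C+d*((z-C[2])/d[:,2])[:,None]
def rect(p,mask,z):
    ys,xs=np.nonzero(mask);P=back(p,np.c_[xs,ys],z)[:,:2]
    (c,s,a)=cv2.minAreaRect(np.float32(P*1000));return np.round(c,1),np.round(s,1),round(a,1)
def box(x,y,z,yaw,L=.14,W=.06,H=.05):
    c,s=np.cos(yaw),np.sin(yaw)
    return np.array([[x+c*i*L/2-s*j*W/2,y+s*i*L/2+c*j*W/2,z+k*H] for i in(-1,1) for j in(-1,1) for k in(0,1)])
def zoom(p,u0,v0,w,h,f,name,pts=None):
    im=cv2.resize(p["img"][v0:v0+h,u0:u0+w,::-1],None,fx=f,fy=f,interpolation=cv2.INTER_CUBIC)
    if pts is not None:
        for q in pts:
            cv2.circle(im,tuple(int(round((a-b+.5)*f)) for a,b in zip(q,(u0,v0))),2,(255,0,255),-1)
    cv2.imwrite(name,im)
E
python3 - <<'E'
from h import *
import pickle
t=pickle.load(open("pics/top0.pkl","rb"));s=pickle.load(open("pics/side0.pkl","rb"))
zoom(t,290,140,100,75,8,"pics/t0z.png");zoom(s,250,190,100,110,5,"pics/s0z.png")
E
python3 - <<'E'
from h import *
from station import ctrl
import pickle
for n in("top","side"):
    t=ctrl.camera(n); pickle.dump(t,open(f"pics/{n}1.pkl","wb"))
    for nm,z in(("mat",.003),("yellow_carton",.156),("nut_bin",.05),("heat_sink",.035),("screwdriver",.01),("guide",.0),("red_carton",.05)):
        for d in ctrl.trace(nm,t): print(n,nm,round(d["confidence"],2),d["pixels"].sum(),rect(t,d["pixels"],z))
E
```

```text
top mat 0.56 2078 (array([594.4, 233.3]), array([224.4, 142.6]), 14.3)
top mat 0.54 1092 (array([748.7,  25.8]), array([122.2, 143.7]), 8.9)
top yellow_carton 0.79 751 (array([ 587.4, -248.6]), array([139.9,  68. ]), 22.1)
top yellow_carton 0.44 98 (array([ 574.6, -213.9]), array([129.6,  11.1]), 19.0)
top nut_bin 0.66 1196 (array([737.6,  25.4]), array([126.2, 141.8]), 9.8)
top heat_sink 0.83 347 (array([491.2, 447.9]), array([63.8, 80.5]), 70.1)
top screwdriver 0.58 200 (array([ 478.1, -492.3]), array([ 25.9, 198.8]), 84.7)
top guide 0.53 268 (array([ 607.5, -244.9]), array([172.4,  97.3]), 15.3)
top red_carton 0.89 1301 (array([ 368.3, -230.3]), array([195.8,  92.3]), 11.0)
top red_carton 0.55 257 (array([ 613.1, -393.7]), array([38.8, 96.9]), 24.2)
top red_carton 0.5 55 (array([ 539.4, -232.8]), array([56.2, 18.1]), 31.0)
side mat 0.83 1726 (array([597.7, 240.7]), array([224.1, 145.1]), 14.0)
side yellow_carton 0.81 1664 (array([ 581.3, -263.2]), array([173.2,  80.8]), 21.1)
side nut_bin 0.9 1731 (array([729.4,  12.3]), array([149.1, 184.7]), 9.2)
side heat_sink 0.79 348 (array([485.8, 439.1]), array([98.5, 80. ]), 73.7)
side screwdriver 0.78 685 (array([ 477.9, -484.5]), array([ 28., 200.]), 84.1)
side screwdriver 0.48 746 (array([ 624.3, -251.3]), array([224.4,  91.8]), 10.3)
side guide 0.89 771 (array([ 631.4, -245.6]), array([224.8,  89.5]), 11.9)
side red_carton 0.97 3262 (array([ 368. , -231.5]), array([207.6, 120.1]), 11.2)
side red_carton 0.96 429 (array([ 544.1, -286.4]), array([69.4, 91.1]), 66.5)
side red_carton 0.61 876 (array([ 603.2, -409.1]), array([ 60.4, 100.1]), 22.7)
side red_carton 0.33 1752 (array([729.1,  11. ]), array([149.1, 183.4]), 9.3)
```

View pics/t0z.png

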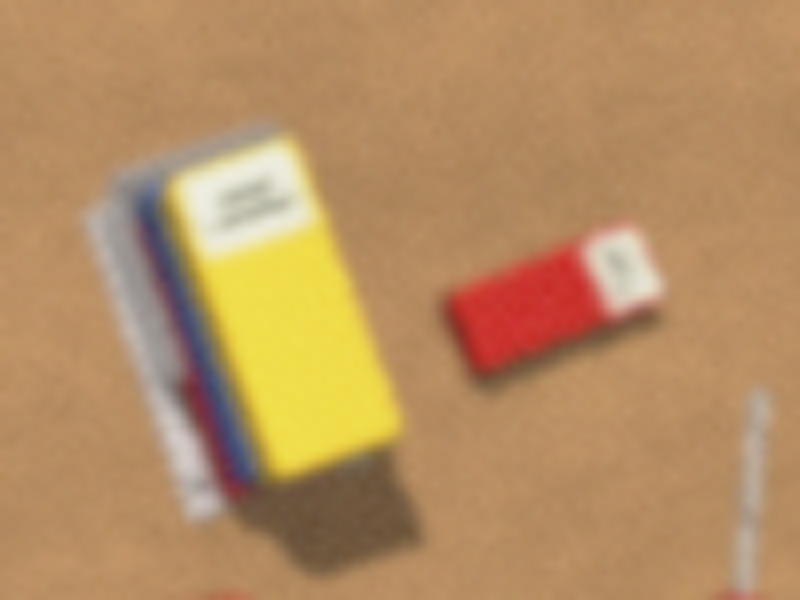

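View pics/s0z.png

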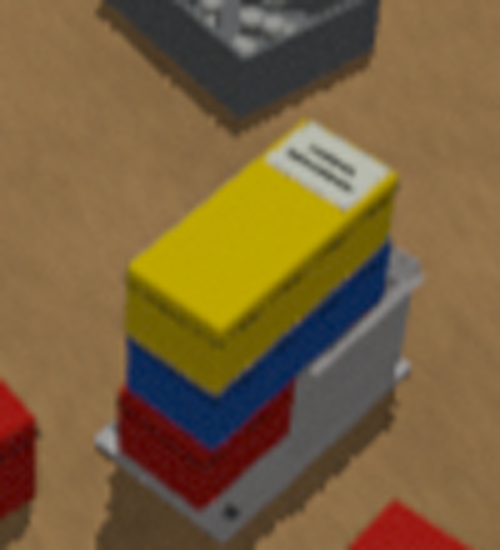

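```bash
cat > fit0.py <<'E'
from h import *
import pickle
from scipy.optimize import least_squares
t=pickle.load(open("pics/top0.pkl","rb"));s=pickle.load(open("pics/side0.pkl","rb"))
T=lambda a:np.array(a)/8+[290,140]-.5
S=lambda a:np.array(a)/5+[250,190]-.5
def fit(loc,z,obs,x0):
    loc=np.float64(loc)
    def P(q,m):
        c,s_=np.cos(q[2]),np.sin(q[2]);l=loc[m]
        return np.c_[q[0]+c*l[:,0]-s_*l[:,1],q[1]+s_*l[:,0]+c*l[:,1],np.full(len(l),z) if l.shape[1]<3 else l[:,2]]
    def r(q): return np.concatenate([(proj(p,P(q,m))-uv).ravel() for p,m,uv in obs])
    o=least_squares(r,x0);return o.x,np.round(o.fun,1)
L=[[-.07,.03],[-.07,-.03],[.07,-.03],[.07,.03]]  # fl fr br bl
print("yellow",fit(L,.156,[(t,[3,2,1,0],T([(165,185),(295,135),(403,418),(275,478)])),(s,[0,1,2,3],S([(130,268),(222,335),(398,178),(305,122)]))],[.58,-.25,.35]))
print("top",fit(L,.156,[(t,[3,2,1,0],T([(165,185),(295,135),(403,418),(275,478)]))],[.58,-.25,.35]))
print("side",fit(L,.156,[(s,[0,1,2,3],S([(130,268),(222,335),(398,178),(305,122)]))],[.58,-.25,.35]))
G=[[-.072,.045,.006],[-.072,-.045,.003],[.084,-.045,.003]]
print("guide",fit(G,0,[(t,[0],T([(190,520)])),(s,[0,1,2],S([(98,440),(225,542),(410,370)]))],[.58,-.25,.35]))
# mat fit
E
python3 fit0.py
python3 - <<'E'
from h import *
import pickle
t=pickle.load(open("pics/top0.pkl","rb"));s=pickle.load(open("pics/side0.pkl","rb"))
for n,p in(("t",t),("s",s)):
    h=cv2.cvtColor(p["img"],cv2.COLOR_RGB2HSV);m=cv2.inRange(h,(50,120,50),(80,255,255))
    nl,lab,st,c=cv2.connectedComponentsWithStats(m)
    for i in range(1,nl):
        if st[i,4]>300: print(n,st[i],rect(p,lab==i,.003))
zoom(t,160,140,70,80,7,"pics/tmat.png")
E
```

```text
yellow (array([ 0.59078996, -0.25033098,  0.37645584]), array([-0.4, -0.3, -0.7,  0.2,  0.3,  2. ,  0.2,  0.4, -0.6,  0.3,  0.6,
        0.1,  1.1, -0.5,  0.4, -0.8]))
top (array([ 0.59281403, -0.25077102,  0.37848376]), array([-0.3, -0.9, -0.6, -0.4,  0.5,  1.4,  0.4, -0.2]))
side (array([ 0.58966416, -0.25041746,  0.37552997]), array([-1. ,  0.5,  0.2,  0.3,  0.8, -0.4,  0.1, -0.6]))
guide (array([ 0.59319869, -0.24591552,  0.35664844]), array([-0.2,  0.1, -0.6, -0. ,  0.2,  0.3,  0.5, -0.3]))
t [ 174  150   39   59 1543] (array([596.6, 234. ]), array([210.3, 109.6]), 14.4)
t [ 447  257   65   52 2932] (array([ 236.5, -863.6]), array([172.7, 243.2]), 5.7)
s [ 192  150   72   44 1389] (array([595.9, 234.6]), array([218.5, 136.3]), 14.2)
```

View pics/tmat.png

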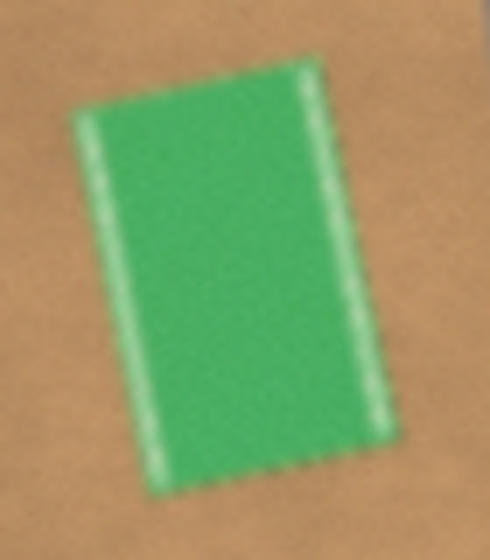

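Call:
play_rows(twist=[[0,0,-0.0716],[0,0,-0.0716],[0,0,-0.0716],[0,0,-0.0716],[0,0,-0.0716],[0,0,-0.0716],[0,0,-0.0716],[0,0,-0.0716],[0,0,-0.0716],[0,0,-0.0716],[0,0,-0.0716]], travel=[[0.392,-0.706,0.034],[0.392,-0.706,0.034],[0.392,-0.706,0.034],[0.392,-0.706,0.034],[0.392,-0.706,0.034],[0.392,-0.706,0.034],[0.392,-0.706,0.034],[0.392,-0.706,0.034],[0.392,-0.706,0.034],[0.392,-0.706,0.034],[0.392,-0.706,0.034]], grip=[-1,-1,-1,-1,-1,-1,-1,-1,-1,-1,-1], force=60)

```text
time_s: 3.0
ee_pos: [0.3764, 0.1363, 0.2325]
eef_rot: [-1.57, 0.0, -1.538]
force: [1.1, -0.1, -0.3]
grip_width: 0.0939
```

Call:
play_rows(twist=[[0,0,-0.0713],[0,0,-0.0713],[0,0,-0.0713],[0,0,-0.0713],[0,0,-0.0713],[0,0,-0.0713],[0,0,-0.0713],[0,0,-0.0713],[0,0,-0.0713],[0,0,-0.0713],[0,0,-0.0713],[0,0,0]], travel=[[0.39,-0.702,0.032],[0.39,-0.702,0.032],[0.39,-0.702,0.032],[0.39,-0.702,0.032],[0.39,-0.702,0.032],[0.39,-0.702,0.032],[0.39,-0.702,0.032],[0.39,-0.702,0.032],[0.39,-0.702,0.032],[0.39,-0.702,0.032],[0.39,-0.702,0.032],[0,0,0]], grip=[-1,-1,-1,-1,-1,-1,-1,-1,-1,-1,-1,-1])

```text
time_s: 4.2
ee_pos: [0.5911, -0.2518, 0.2482]
eef_rot: [-1.572, -0.001, -2.772]
force: [-0.9, 0.3, -0.5]
grip_width: 0.094
```

```bash
cat > snap.py <<'E'
import sys,pickle,cv2
from station import ctrl
n,tag=sys.argv[1:3]
p=ctrl.camera(n);pickle.dump(p,open(f"pics/{n}{tag}.pkl","wb"));cv2.imwrite(f"pics/{n}{tag}.png",p["img"][:,:,::-1])
o=ctrl.get_obs();print(o["time_s"],o["ee_pos"].round(4),o["eef_rot"].round(4),o["force"].round(1),o["qpos"].round(3))
if len(sys.argv)>3:
    from h import *
    u,v,w,h,f=map(int,sys.argv[3:8]);zoom(p,u,v,w,h,f,f"pics/{n}{tag}.png")
E
python3 snap.py side 2 220 130 150 180 3
```

```text
4.25 [ 0.5905 -0.2498  0.2484] [-1.5719e+00 -1.1000e-03 -2.7671e+00] [ 0.   1.2 -0. ] [-0.457  0.489  1.18  -0.     1.474  0.739]
```

View pics/side2.png

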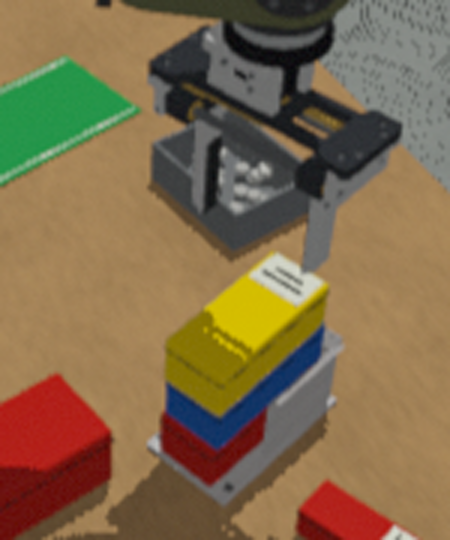

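Call:
play_rows(twist=[[0,0,0],[0,0,0],[0,0,0],[0,0,0],[0,0,0],[0,0,0],[0,0,0],[0,0,0],[0,0,0],[0,0,0],[0,0,0],[0,0,0]], travel=[[0,0,-0.5],[0,0,-0.5],[0,0,-0.5],[0,0,-0.5],[0,0,-0.46],[0,0,0],[0,0,0],[0,0,0],[0,0,0],[0,0,0],[0,0,0],[0,0,0]], grip=[-1,-1,-1,-1,-1,-1,1,1,1,1,1,1], force=60)

```text
time_s: 5.45
ee_pos: [0.5907, -0.2485, 0.1274]
eef_rot: [-1.57, 0.001, -2.765]
force: [0.4, -1.0, 4.6]
grip_width: 0.0601
```

Call:
play_rows(twist=[[0,0,0],[0,0,0],[0,0,-0.03],[0,0,-0.03],[0,0,-0.03],[0,0,-0.03],[0,0,-0.03],[0,0,-0.03],[0,0,-0.03],[0,0,-0.03],[0,0,0],[0,0,0]], travel=[[0,0,0.4],[0,0,0.6],[-0.2,0.5,0],[-0.25,0.8,0],[-0.3,0.9,0],[-0.3,0.9,0],[-0.3,0.9,0],[-0.3,0.9,0],[-0.3,0.8,-0.2],[-0.25,0.67,-0.5],[0,0,-0.6],[0,0,-0.6]], grip=[1,1,1,1,1,1,1,1,1,1,1,1])

```text
time_s: 6.65
ee_pos: [0.4798, 0.0712, 0.0808]
eef_rot: [-1.571, 0.0, -3.14]
force: [0.7, -0.3, -3.5]
grip_width: 0.0598
```

Call:
play_rows(twist=[[0,0,0],[0,0,0],[0,0,0],[0,0,0],[0,0,0],[0,0,0],[0,0,0],[0,0,0]], travel=[[0,0,-0.4],[0,0,-0.4],[0,0,-0.22],[0,0,-0.06],[0,0,-0.06],[0,0,-0.06],[0,0,0],[0,0,0]], grip=[1,1,1,1,1,1,1,1])

```text
time_s: 7.45
ee_pos: [0.4806, 0.0702, 0.0222]
eef_rot: [-1.571, 0.001, 3.141]
force: [0.0, -0.3, -3.4]
grip_width: 0.0598
```

Call:
play_rows(twist=[[0,0,0],[0,0,0],[0,0,0]], travel=[[0,0,-0.02],[0,0,-0.02],[0,0,0]], grip=[1,1,1])

```text
time_s: 7.75
ee_pos: [0.4808, 0.0702, 0.0213]
eef_rot: [-1.571, 0.001, 3.141]
force: [-9.2, -1.8, 19.9]
grip_width: 0.0595
```

Call:
play_rows(twist=[[0,0,0],[0,0,0],[0,0,0],[0,0,0],[0,0,0],[0,0,0],[0,0,0.04],[0,0,0.04],[0,0,0.04],[0,0,0.04],[0,0,0.04],[0,0,0.034]], travel=[[0,0,0],[0,0,0],[0,0,0],[0,0,0.2],[0,0,1],[0,0,1],[0.1,-0.6,0.4],[0.2,-0.9,0],[0.25,-0.9,0],[0.25,-0.9,0],[0.25,-0.9,0],[0.1,-0.9,0]], grip=[-1,-1,-1,-1,-1,-1,-1,-1,-1,-1,-1,-1])

```text
time_s: 8.95
ee_pos: [0.5384, -0.1868, 0.1505]
eef_rot: [-1.57, 0.001, -2.772]
force: [1.0, 0.5, 0.4]
grip_width: 0.0938
```

Call:
play_rows(twist=[[0,0,0],[0,0,0],[0,0,0]], travel=[[0.12,-0.8,0],[0.12,-0.8,0],[0,0,0]], grip=[-1,-1,-1])

```text
time_s: 9.25
ee_pos: [0.5496, -0.2688, 0.15]
eef_rot: [-1.57, -0.0, -2.778]
force: [0.6, 0.3, -1.0]
grip_width: 0.0942
```

```bash
python3 snap.py side 3 200 130 150 180 3; python3 snap.py top 3 220 120 130 120 5
```

```text
9.3 [ 0.5496 -0.2665  0.1498] [-1.5710e+00 -1.0000e-04 -2.7771e+00] [0.3 0.9 0.4] [-0.512  0.489  1.41  -0.     1.242  0.695]
9.35 [ 0.5497 -0.2651  0.1499] [-1.5712e+00 -1.0000e-04 -2.7756e+00] [-0.   0.8  0.7] [-0.509  0.488  1.412  0.     1.242  0.695]
```

View pics/side3.png

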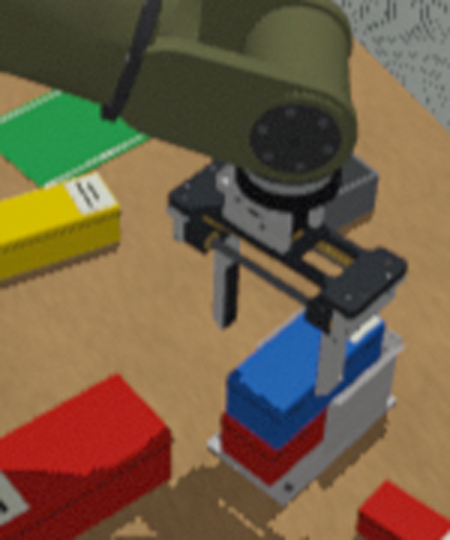

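View pics/top3.png

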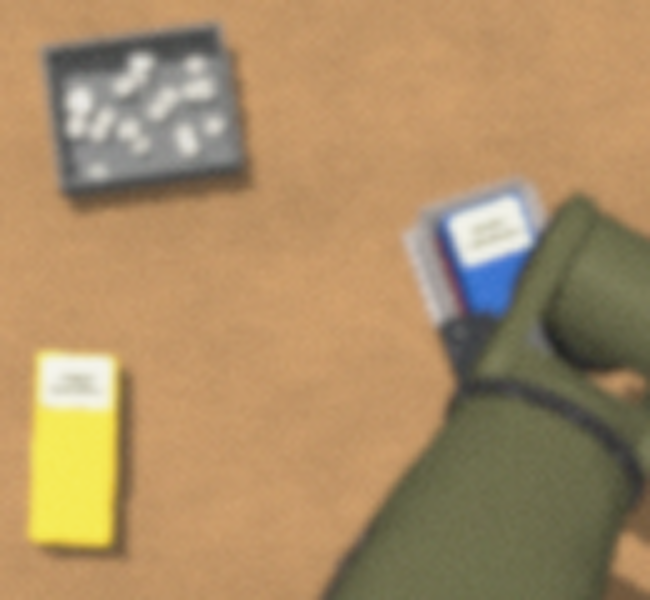

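Call:
play_rows(twist=[[0,0,0],[0,0,0],[0,0,0],[0,0,0],[0,0,0],[0,0,0],[0,0,0],[0,0,0],[0,0,0],[0,0,0],[0,0,0]], travel=[[0,0,-0.4],[0,0,-0.4],[0,0,-0.4],[0,0,-0.24],[0,0,0],[0,0,0],[0,0,0],[0,0,0],[0,0,0],[0,0,0],[0,0,0]], grip=[-1,-1,-1,-1,-1,1,1,1,1,1,1], force=60)

```text
time_s: 10.45
ee_pos: [0.55, -0.2648, 0.0781]
eef_rot: [-1.571, 0.0, -2.774]
force: [-2.1, 1.2, 4.4]
grip_width: 0.0599
```

Call:
play_rows(twist=[[0,0,0],[0,0,0],[0,0,0],[0,0,0],[0,0,-0.04],[0,0,-0.04],[0,0,-0.04],[0,0,-0.04],[0,0,-0.04],[0,0,-0.034],[0,0,0],[0,0,0]], travel=[[0,0,0.2],[0,0,0.4],[0,0,0.4],[0,0,0.3],[-0.3,0.5,0],[-0.4,0.7,0],[-0.4,0.7,0],[-0.4,0.7,0],[-0.4,0.8,0],[-0.4,0.7,-0.2],[0,0,-0.5],[0,0,-0.5]], grip=[1,1,1,1,1,1,1,1,1,1,1,1])

```text
time_s: 11.65
ee_pos: [0.435, -0.059, 0.083]
eef_rot: [-1.57, 0.002, -3.14]
force: [0.7, -0.1, -2.7]
grip_width: 0.0601
```

Call:
play_rows(twist=[[0,0,0],[0,0,0],[0,0,0],[0,0,0],[0,0,0],[0,0,0],[0,0,0]], travel=[[0,0,-0.4],[0,0,-0.4],[0,0,-0.33],[0,0,-0.04],[0,0,-0.04],[0,0,0],[0,0,0]], grip=[1,1,1,1,1,1,1])

```text
time_s: 12.35
ee_pos: [0.4353, -0.0599, 0.023]
eef_rot: [-1.57, 0.001, 3.141]
force: [-0.5, -0.9, -2.6]
grip_width: 0.0598
```

Call:
play_rows(twist=[[0,0,0],[0,0,0],[0,0,0]], travel=[[0,0,-0.02],[0,0,-0.02],[0,0,0]], grip=[1,1,1])

```text
time_s: 12.65
ee_pos: [0.4354, -0.0599, 0.022]
eef_rot: [-1.571, 0.001, 3.141]
force: [-11.3, 1.2, 28.3]
grip_width: 0.0596
```

Call:
play_rows(twist=[[0,0,0],[0,0,0],[0,0,0],[0,0,0],[0,0,0],[0,0,0.04],[0,0,0.04],[0,0,0.04],[0,0,0.04],[0,0,0.04],[0,0,0.034],[0,0,0]], travel=[[0,0,0],[0,0,0],[0,0,0],[0,0,0.2],[0,0,0.9],[0,-0.2,0.9],[0.45,-0.75,0],[0.45,-0.8,0],[0.45,-0.8,0],[0.45,-0.8,0],[0.45,-0.75,0],[0.04,0,0]], grip=[-1,-1,-1,-1,-1,-1,-1,-1,-1,-1,-1,-1])

```text
time_s: 13.85
ee_pos: [0.5503, -0.2684, 0.1202]
eef_rot: [-1.57, 0.0, -2.775]
force: [0.1, 1.0, -0.2]
grip_width: 0.0941
```

```bash
python3 snap.py side 4 200 130 150 180 3; python3 snap.py top 4 220 120 130 120 5
```

```text
13.9 [ 0.5497 -0.2663  0.12  ] [-1.5712e+00 -3.0000e-04 -2.7763e+00] [0.5 0.2 0.7] [-0.511  0.52   1.437  0.     1.185  0.694]
13.95 [ 0.5492 -0.265   0.1201] [-1.5714e+00 -4.0000e-04 -2.7757e+00] [-0.1 -0.  -0.1] [-0.51   0.518  1.44   0.     1.184  0.695]
```

View pics/side4.png

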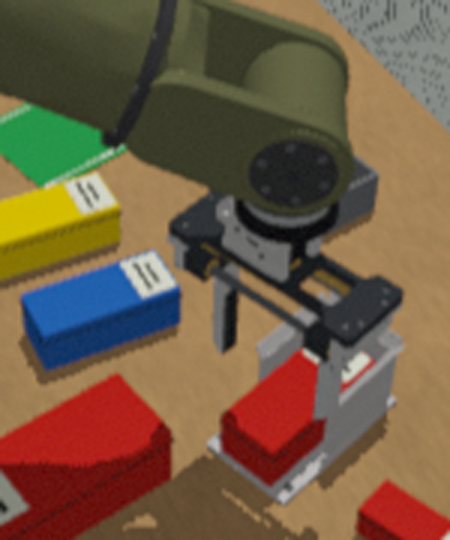

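View pics/top4.png

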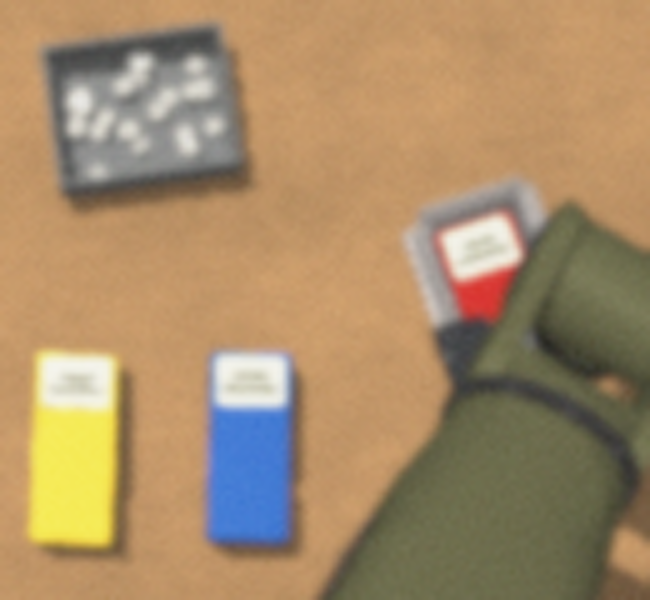

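Call:
play_rows(twist=[[0,0,0],[0,0,0],[0,0,0],[0,0,0],[0,0,0],[0,0,0],[0,0,0],[0,0,0],[0,0,0],[0,0,0],[0,0,0],[0,0,0]], travel=[[0,0,-0.4],[0,0,-0.4],[0,0,-0.4],[0,0,-0.4],[0,0,-0.24],[0,0,0],[0,0,0],[0,0,0],[0,0,0],[0,0,0],[0,0,0],[0,0,0]], grip=[-1,-1,-1,-1,-1,-1,1,1,1,1,1,1], force=60)

```text
time_s: 15.15
ee_pos: [0.5494, -0.2647, 0.0286]
eef_rot: [-1.571, -0.0, -2.774]
force: [-3.2, 3.1, 5.6]
grip_width: 0.0601
```

Call:
play_rows(twist=[[0,0,0],[0,0,0],[0,0,0],[0,0,0],[0,0,-0.015],[0,0,-0.015],[0,0,-0.015],[0,0,-0.015],[0,0,-0.015],[0,0,0],[0,0,0],[0,0,0]], travel=[[0,0,0.2],[0,0,0.5],[0,0,0.6],[0,0,0.5],[0,0.4,0.2],[0,0.8,0],[0,0.9,0],[0.02,0.9,0],[0.02,0.9,0],[0.02,0.9,0],[0.02,0.9,0],[0,0.9,0]], grip=[1,1,1,1,1,1,1,1,1,1,1,1])

```text
time_s: 16.35
ee_pos: [0.5533, 0.0669, 0.1288]
eef_rot: [-1.571, 0.0, -2.892]
force: [0.3, 0.2, -2.8]
grip_width: 0.0596
```

Call:
play_rows(twist=[[0,0,0],[0,0,0],[0,0,0],[0,0,0],[0,0,0],[0,0,0],[0,0,0],[0,0,0],[0,0,0],[0,0,0],[0,0,0]], travel=[[0,0.9,0],[0,0.9,0],[0,0.85,0],[0,0.5,-0.2],[0,0,-0.5],[0,0,-0.5],[0,0,-0.5],[0,0,-0.28],[0,0,-0.03],[0,0,-0.03],[0,0,0]], grip=[1,1,1,1,1,1,1,1,1,1,1])

```text
time_s: 17.45
ee_pos: [0.554, 0.2228, 0.0273]
eef_rot: [-1.571, 0.001, -2.892]
force: [-0.6, 0.4, -1.8]
grip_width: 0.0594
```

Call:
play_rows(twist=[[0,0,0],[0,0,0],[0,0,0]], travel=[[0,0,-0.02],[0,0,-0.02],[0,0,0]], grip=[1,1,1])

```text
time_s: 17.75
ee_pos: [0.5539, 0.2228, 0.0256]
eef_rot: [-1.571, 0.001, -2.892]
force: [-3.3, -1.5, 7.3]
grip_width: 0.0599
```

Call:
play_rows(twist=[[0,0,0],[0,0,0],[0,0,0],[0,0,0],[0,0,0],[0,0,0],[0,0,0.09],[0,0,0.09],[0,0,0.09],[0,0,0.09],[0,0,0.09],[0,0,0.09]], travel=[[0,0,0],[0,0,0],[0,0,0],[0,0,0.2],[0,0,0.9],[0,0,0.9],[-0.3,0,0.6],[-0.3,-0.2,0],[-0.2,-0.2,0],[0,-0.2,0],[0,-0.2,0],[0,-0.2,0]], grip=[-1,-1,-1,-1,-1,-1,-1,-1,-1,-1,-1,-1])

```text
time_s: 18.95
ee_pos: [0.5134, 0.1723, 0.1552]
eef_rot: [-1.57, 0.001, -2.038]
force: [-0.2, -0.3, -0.0]
grip_width: 0.0942
```

```bash
python3 snap.py side 5 ; python3 snap.py top 5 150 120 200 120 4; python3 -c "
from h import *
import pickle
p=pickle.load(open('pics/side5.pkl','rb'));zoom(p,250,190,100,110,5,'pics/side5z.png');zoom(p,160,110,200,150,4,'pics/side5y.png')
t=pickle.load(open('pics/top5.pkl','rb'));zoom(t,290,140,70,70,8,'pics/top5z.png')"
```

```text
19.0 [0.5135 0.1713 0.1551] [-1.5701e+00  2.0000e-04 -2.0289e+00] [-0.1 -0.6  0.1] [ 0.254  0.335  1.616 -0.     1.19   0.713]
19.05 [0.5136 0.172  0.155 ] [-1.5702e+00  4.0000e-04 -2.0423e+00] [0.1 0.1 0.6] [ 0.256  0.336  1.615 -0.     1.19   0.727]
```

View pics/side5y.png

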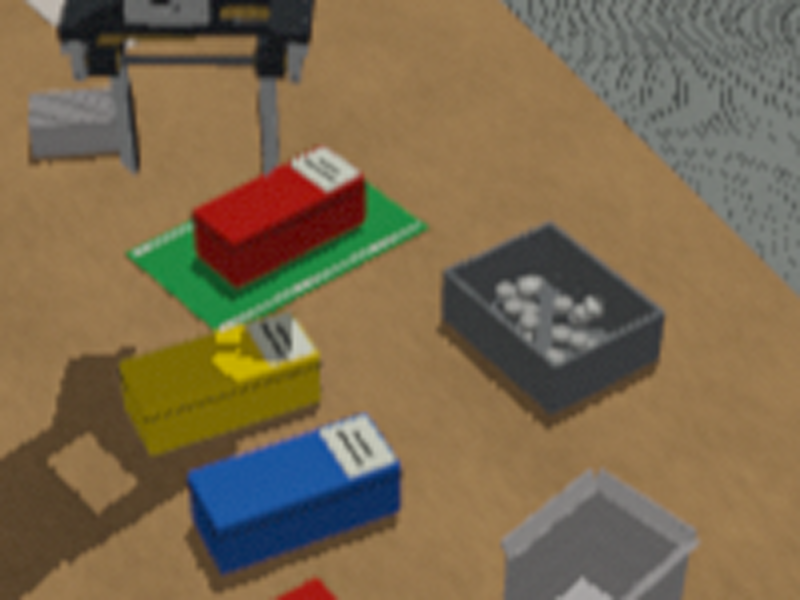

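View pics/top5.png

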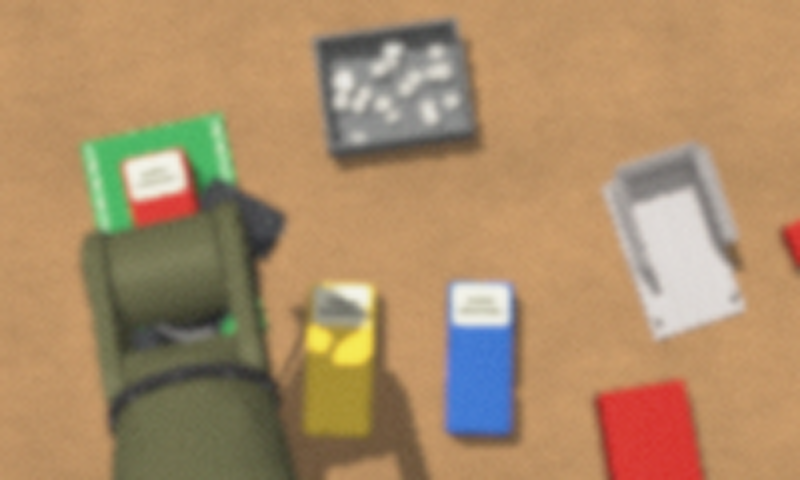

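View pics/side5z.png

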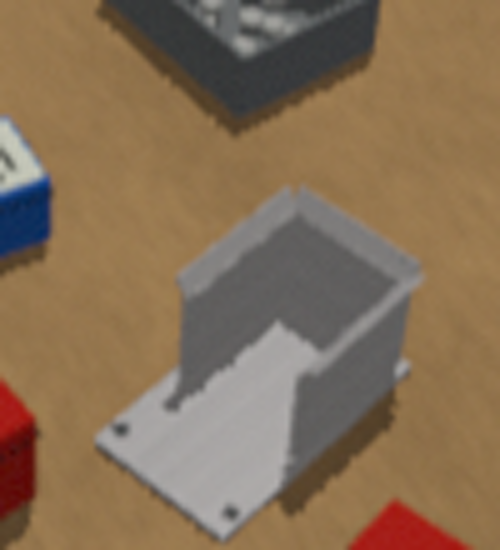

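View pics/top5z.png

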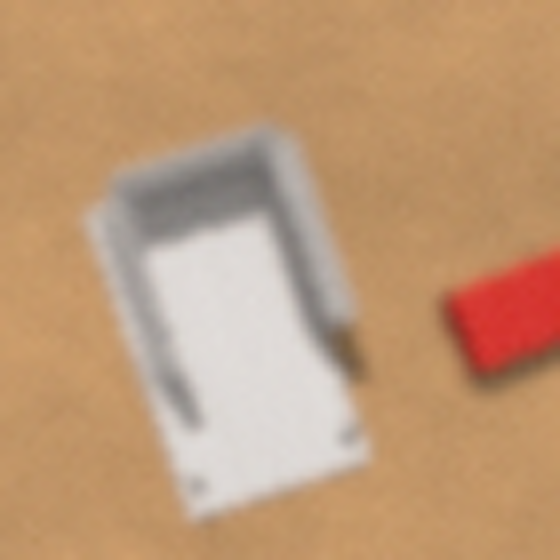

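```bash
cat >> fit0.py <<'E'
print('---')
t=pickle.load(open("pics/top5.pkl","rb"));s=pickle.load(open("pics/side5.pkl","rb"))
G=[[-.072,.045,.006],[-.072,-.045,.006],[.076,.036,.006],[.076,-.036,.006],[-.072,-.045,.003],[.084,-.045,.003],[-.011,.036,.006],[-.011,-.04,.006]]
to=(t,[0,1,2,3],T([(190,518),(371,462),(148,250),(268,212)]));so=(s,[0,4,5,6,7,2],S([(98,440),(224,541),(410,370),(172,408),(290,464),(280,322)]))
for o in([to],[so],[to,so]): print("guide",*fit(G,0,o,[.58,-.25,.35]))
for n,p in(("t",t),("s",s)):
    h=cv2.cvtColor(p["img"],cv2.COLOR_RGB2HSV);m=cv2.inRange(h,(105,120,60),(125,255,255))
    nl,lab,st,c=cv2.connectedComponentsWithStats(m)
    for i in range(1,nl):
        if 300<st[i,4]<5000: print(n,st[i],rect(p,lab==i,.05))
E
python3 fit0.py | sed -n '/---/,$p'
```

```text
---
guide [ 0.58637728 -0.25512785  0.29193568] [ 0.8  1.8  0.9  2.7 -2.3 -2.3  0.6 -2.3]
guide [ 0.58849759 -0.24951198  0.36799365] [-1.5  1.9 -0.1  2.3 -0.4  1.   1.5 -3.3  0.3  1.4  0.2 -4.1]
guide [ 0.58771816 -0.25134983  0.34414596] [ 1.   1.8  0.6  1.4 -4.1 -1.9 -1.5 -2.9 -1.6  1.9 -0.8  2.8  0.1  2.2
  1.7 -2.9  0.1  2.2  1.  -3.4]
t [262 202  16  26 390] (array([464.9, -62.7]), array([92.8, 55.5]), 1.3)
t [   0  295   75   67 2817] (array([ 40.1, 758.9]), array([165.3, 235. ]), 58.2)
s [  40   71   31   74 1691] (array([116.7, 864.3]), array([581.9, 104. ]), 84.3)
s [ 207  218   53   35 1106] (array([477.3, -78.2]), array([ 95.4, 147.1]), 89.7)
```

```bash
cat >> fit0.py <<'E'
print('+++')
to=(t,[0,1],T([(190,518),(371,462)]));so=(s,[0,4,5,7],S([(98,440),(224,541),(410,370),(290,464)]))
for o in([to],[so],[to,so]):
    q,r=fit(G,0,o,[.58,-.25,.35]); print("guide",q,r)
def loc(q,P):
    P=np.float64(P);c,s_=np.cos(q[2]),np.sin(q[2]);return np.c_[q[0]+c*P[:,0]-s_*P[:,1],q[1]+s_*P[:,0]+c*P[:,1],P[:,2]]
W=[]
for a,b,z in [(-.072,.045,.006),(-.072,-.045,.006),(.084,-.045,.006),(.084,.045,.006)]: W.append((a,b,z))
for b in(-.036,.036):
    for a in(-.011,.076):
        for z in(.006,.072): W.append((a,b,z))
q=[.592,-.248,.367]
q=q if len(__import__('sys').argv)<2 else eval(__import__('sys').argv[1])
zoom(t,290,140,70,70,8,'pics/gt.png',proj(t,loc(q,W)));zoom(s,250,190,100,110,5,'pics/gs.png',proj(s,loc(q,W)))
im=np.hstack([cv2.imread('pics/gt.png')[:550],cv2.imread('pics/gs.png')[:550]]);cv2.imwrite('pics/g.png',cv2.resize(im,None,fx=.75,fy=.75))
E
python3 fit0.py | sed -n '/+++/,$p'
```

```text
+++
guide [ 0.59415627 -0.24944685  0.3271243 ] [ 0.1 -0.  -0.1  0. ]
guide [ 0.59257917 -0.245507    0.35190733] [-0.9 -0.2 -0.   0.4  0.3 -0.2  0.7 -0.2]
guide [ 0.59265164 -0.24594979  0.35402731] [-0.2  0.5 -0.7 -0.1 -0.8  0.   0.1  0.5  0.4 -0.1  0.8 -0.1]
```

View pics/g.png

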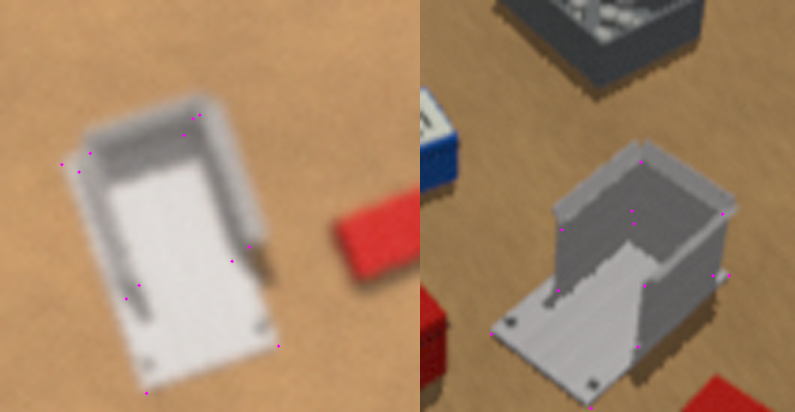

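```bash
cat > gfit.py <<'E'
from h import *
import pickle
from scipy.optimize import minimize
t=pickle.load(open("pics/top5.pkl","rb"));s=pickle.load(open("pics/side5.pkl","rb"))
F=4
def mask(p,u0,v0,w,h):
    im=cv2.resize(p["img"][v0:v0+h,u0:u0+w],None,fx=F,fy=F,interpolation=cv2.INTER_CUBIC)
    hs=cv2.cvtColor(im,cv2.COLOR_RGB2HSV);m=(hs[...,1]<75).astype(np.uint8)
    nl,lab,st,c=cv2.connectedComponentsWithStats(m);i=1+np.argmax(st[1:,4])
    m=(lab==i).astype(np.uint8); 
    return cv2.morphologyEx(m,cv2.MORPH_CLOSE,np.ones((7,7)))
V=[(t,(292,145,48,66)),(s,(258,218,85,85))]
M=[mask(p,*r) for p,r in V]
def hull(q,pts,p,r,im):
    P=np.float64(pts);c,s_=np.cos(q[2]),np.sin(q[2])
    uv=proj(p,np.c_[q[0]+c*P[:,0]-s_*P[:,1],q[1]+s_*P[:,0]+c*P[:,1],P[:,2]])
    uv=((uv-[r[0],r[1]]+.5)*F-.5)*16
    cv2.fillConvexPoly(im,cv2.convexHull(np.int32(np.round(uv))),1,lineType=8,shift=4)
def bx(x0,x1,y0,y1,z0,z1): return [(x,y,z) for x in(x0,x1) for y in(y0,y1) for z in(z0,z1)]
def render(q,p,r):
    im=np.zeros((r[3]*F,r[2]*F),np.uint8);f=q[3]
    hull(q,bx(-.072,.084,-.045,.045,0,.006),p,r,im)
    for sg in(-1,1):
        hull(q,bx(-.011,.079,sg*.036,sg*.040,.006,.072),p,r,im)
        hull(q,[(x,sg*.036,.072) for x in(-.011,.079)]+[(x,sg*(.040+f),.082) for x in(-.011,.079)]+[(x,sg*.04,.072) for x in(-.011,.079)],p,r,im)
    hull(q,bx(.076,.080,-.040,.040,.006,.072),p,r,im)
    hull(q,[(.076,y,.072) for y in(-.04,.04)]+[(.08,y,.072) for y in(-.04,.04)]+[(.08+f,y,.082) for y in(-.04,.04)],p,r,im)
    return im
def cost(q,w=(1,1)): return sum(wi*np.sum(render(q,p,r)!=m)/m.sum() for (p,r),m,wi in zip(V,M,w))
for w in((1,1),(1,0),(0,1)):
    best=None
    for x0 in([.592,-.248,.36,.005],[.590,-.25,.37,.008],[.594,-.246,.35,.003]):
        o=minimize(cost,x0,args=(w,),method="Nelder-Mead",options=dict(initial_simplex=np.array([x0]*5)+np.vstack([np.zeros(4),np.diag([.004,.004,.03,.003])]),maxiter=300,xatol=1e-5))
        if best is None or o.fun<best.fun: best=o
    print(w,best.x.round(4),round(best.fun,4))
    if w==(1,1):
        for i,((p,r),m) in enumerate(zip(V,M)):
            im=cv2.merge([m*255,render(best.x,p,r)*255,m*0]);cv2.imwrite(f"pics/gm{i}.png",cv2.resize(im,None,fx=1.5,fy=1.5))
E
python3 gfit.py; python3 -c "
import cv2,numpy as np
a=cv2.imread('pics/gm0.png');b=cv2.imread('pics/gm1.png');h=max(a.shape[0],b.shape[0])
pad=lambda x:np.pad(x,((0,h-x.shape[0]),(0,0),(0,0)))
cv2.imwrite('pics/gm.png',np.hstack([pad(a),pad(b)]))"
```

```text
(1, 1) [ 0.5919 -0.2478  0.3516  0.0086] 0.0735
(1, 0) [ 0.592  -0.248   0.3512  0.0088] 0.0224
(0, 1) [ 0.5934 -0.2443  0.3462  0.0061] 0.0114
```

View pics/gm.png

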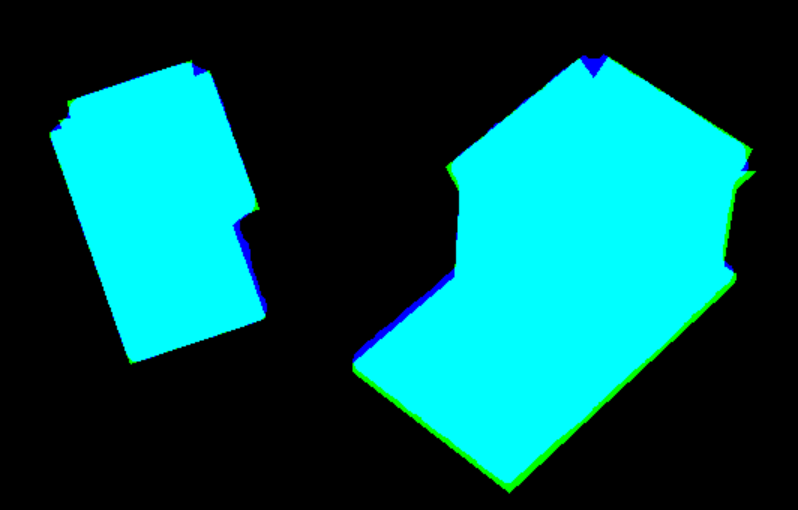

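```bash
cat > cfit.py <<'E'
import gfit_lib as g
E
sed '/^for w in/,$d' gfit.py > gl.py
cat > cfit.py <<'E'
from gl import *
def cmask(p,r,hue):
    u0,v0,w,h=r
    im=cv2.resize(p["img"][v0:v0+h,u0:u0+w],None,fx=F,fy=F,interpolation=cv2.INTER_CUBIC)
    hs=cv2.cvtColor(im,cv2.COLOR_RGB2HSV).astype(int);H,S_,Vv=hs[...,0],hs[...,1],hs[...,2]
    m=((H>hue[0])&(H<hue[1])&(S_>90)|((S_<75)&(Vv>110))).astype(np.uint8)
    m=cv2.morphologyEx(m,cv2.MORPH_CLOSE,np.ones((9,9)))
    nl,lab,st,c=cv2.connectedComponentsWithStats(m);i=1+np.argmax(st[1:,4]);return (lab==i).astype(np.uint8)
def cfit(p,r,hue,x0,z=0,name=None):
    m=cmask(p,r,hue)
    def ren(q):
        im=np.zeros_like(m);hull(q,bx(-.07,.07,-.03,.03,z,z+.05),p,r,im);return im
    o=minimize(lambda q:np.sum(ren(q)!=m)/m.sum(),x0,method="Nelder-Mead",options=dict(initial_simplex=np.array([x0]*4)+np.vstack([np.zeros(3),np.diag([.006,.006,.05])]),maxiter=300,xatol=1e-5))
    if name: cv2.imwrite(name,cv2.merge([m*255,ren(o.x)*255,m*0]))
    return o.x.round(4),round(o.fun,3)
if __name__=="__main__":
    print("blue top",cfit(t,(258,186,26,46),(100,130),[.48,-.06,0.],name="pics/cb0.png"))
    print("blue side",cfit(s,(204,208,62,50),(100,130),[.48,-.06,0.],name="pics/cb1.png"))
    tt=pickle.load(open("pics/top4.pkl","rb"))
    print("yellow top",cfit(tt,(222,186,26,46),(21,35),[.48,.07,0.],name="pics/cb2.png"))
    print("blue top4",cfit(tt,(258,186,26,46),(100,130),[.48,-.06,0.]))
E
python3 cfit.py
```

```text
blue top (array([ 0.4866, -0.0627,  0.0217]), np.float64(0.109))
blue side (array([ 0.4861, -0.0554,  0.0077]), np.float64(0.047))
yellow top (array([ 0.4803,  0.0685, -0.002 ]), np.float64(0.039))
blue top4 (array([ 0.4865, -0.062 ,  0.0257]), np.float64(0.114))
```

Call:
play_rows(twist=[[0,0,0.092],[0,0,0.092],[0,0,0.092],[0,0,0.092],[0,0,0.092],[0,0,0.092],[0,0,0.092],[0,0,0.092],[0,0,0.092],[0,0,0.092],[0,0,0.092],[0,0,0.092]], travel=[[0.035,-0.38,0],[0.035,-0.38,0],[0.035,-0.38,0],[0.035,-0.38,0],[0.035,-0.38,0],[0.035,-0.38,0],[0.035,-0.38,0],[0.035,-0.38,0],[0.035,-0.38,0],[0.035,-0.38,0],[0,-0.38,0],[0,-0.46,0]], grip=[-1,-1,-1,-1,-1,-1,-1,-1,-1,-1,-1,-1])

```text
time_s: 20.25
ee_pos: [0.5311, -0.0594, 0.1547]
eef_rot: [-1.571, -0.0, -0.308]
force: [0.3, 0.2, -0.6]
grip_width: 0.0942
```

Call:
play_rows(twist=[[0,0,0.092],[0,0,0.092],[0,0,0.008],[0,0,0]], travel=[[0,0,0],[0,0,0],[0,0,-0.6],[0,0,-0.6]], grip=[-1,-1,-1,-1])

```text
time_s: 20.65
ee_pos: [0.5316, -0.059, 0.0945]
eef_rot: [-1.571, -0.002, -0.013]
force: [0.1, -0.7, -1.0]
grip_width: 0.0938
```

```bash
python3 snap.py side 6 170 130 150 150 4
```

```text
20.7 [ 0.5291 -0.0586  0.0893] [-1.5699  0.005  -0.0129] [-1.7  0.1 -5.5] [-0.179  0.402  1.695  0.     1.051 -1.737]
```

View pics/side6.png

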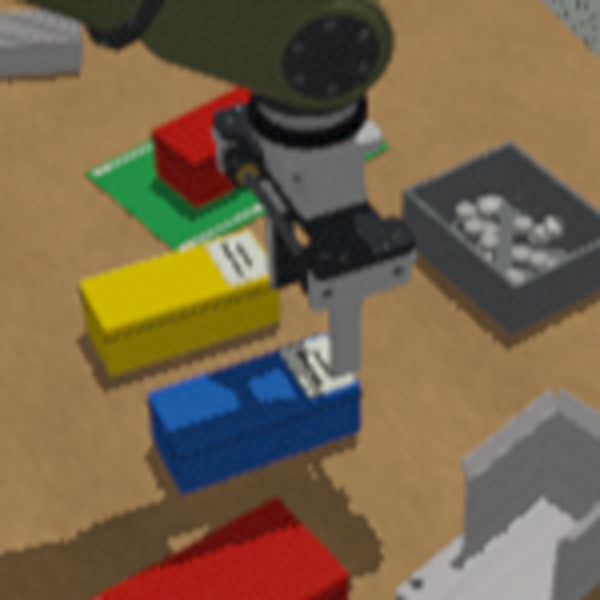

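Call:
play_rows(twist=[[0,0,0.008],[0,0,0],[0,0,0],[0,0,0],[0,0,0],[0,0,0],[0,0,0],[0,0,0],[0,0,0],[0,0,0],[0,0,0],[0,0,0]], travel=[[0,0,-0.4],[0,0,-0.4],[0,0,-0.4],[0,0,-0.24],[0,0,0],[0,0,0],[0,0,0],[0,0,0],[0,0,0],[0,0,0],[0,0,0],[0,0,0]], grip=[-1,-1,-1,-1,-1,1,1,1,1,1,1,1], force=60)

```text
time_s: 21.9
ee_pos: [0.5311, -0.0593, 0.0226]
eef_rot: [-1.571, -0.0, 0.004]
force: [-0.5, 1.5, 6.1]
grip_width: 0.0595
```

Call:
play_rows(twist=[[0,0,0],[0,0,0],[0,0,0],[0,0,-0.05],[0,0,-0.09],[0,0,-0.09],[0,0,-0.09],[0,0,-0.09],[0,0,-0.09],[0,0,-0.09],[0,0,-0.09],[0,0,-0.09]], travel=[[0,0,0.2],[0,0,0.6],[0,0,0.8],[0,0,0.8],[0,-0.2,0],[0,-0.2,0],[0,-0.2,0],[0,-0.2,0],[0,-0.2,0],[0,-0.2,0],[0,-0.2,0],[0,-0.2,0]], grip=[1,1,1,1,1,1,1,1,1,1,1,1])

```text
time_s: 23.1
ee_pos: [0.5307, -0.1396, 0.1425]
eef_rot: [-1.571, 0.0, -1.211]
force: [-0.7, -0.0, -2.3]
grip_width: 0.0599
```

Call:
play_rows(twist=[[0,0,-0.092],[0,0,-0.092],[0,0,-0.092],[0,0,-0.092],[0,0,-0.092],[0,0,-0.092],[0,0,-0.092],[0,0,-0.092],[0,0,-0.092],[0,0,-0.092],[0,0,-0.088],[0,0,0]], travel=[[0.03,-0.25,0],[0.03,-0.25,0],[0.03,-0.25,0],[0.03,-0.25,0],[0.03,-0.25,0],[0.03,-0.25,0],[0.03,-0.25,0],[0.03,-0.25,0],[0.03,-0.25,0],[0,-0.25,0],[0,0,0],[0,0,0]], grip=[1,1,1,1,1,1,1,1,1,1,1,1])

```text
time_s: 24.3
ee_pos: [0.5441, -0.2645, 0.1423]
eef_rot: [-1.571, -0.0, -2.791]
force: [0.6, 0.0, -1.9]
grip_width: 0.0598
```

```bash
python3 snap.py side 7 230 160 130 140 5; python3 snap.py top 7 290 130 80 80 7
```

```text
24.35 [ 0.5442 -0.2642  0.1423] [-1.5712e+00 -3.0000e-04 -2.7857e+00] [-0.4  1.2 -1.9] [-0.513  0.484  1.436  0.     1.222  0.702]
24.4 [ 0.5443 -0.2641  0.1424] [-1.5711e+00 -2.0000e-04 -2.7842e+00] [-0.8 -0.4 -2.5] [-0.512  0.484  1.436  0.     1.222  0.701]
```

View pics/side7.png

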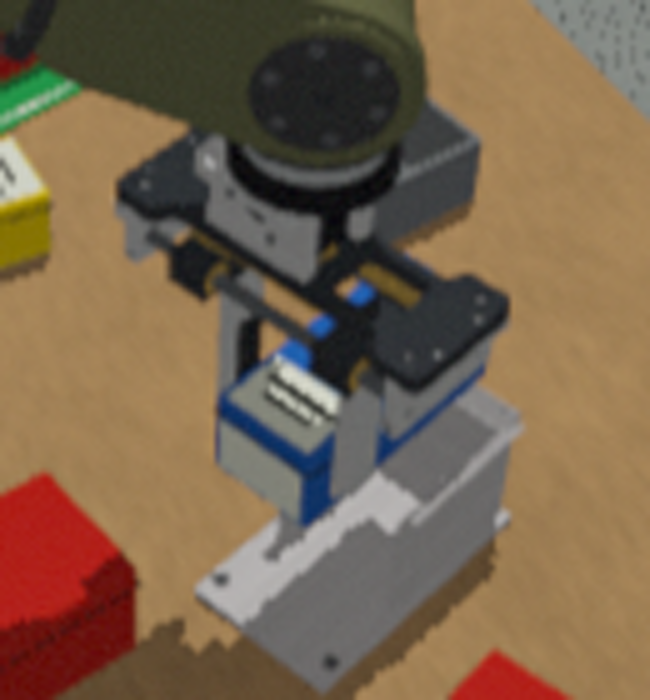

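View pics/top7.png

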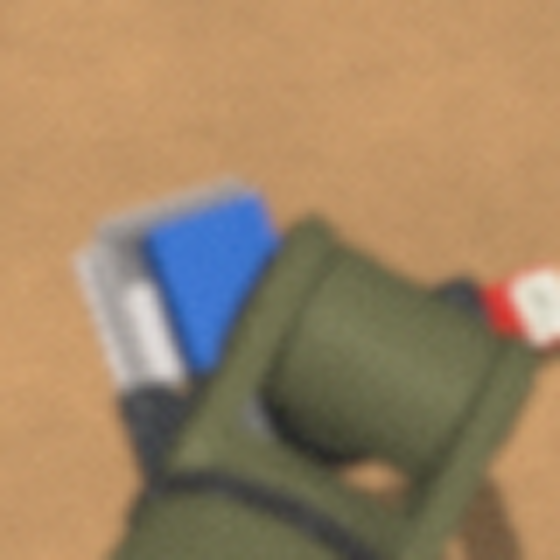

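```bash
python3 - <<'E'
from h import *
import pickle
t=pickle.load(open("pics/top7.pkl","rb"));s=pickle.load(open("pics/side7.pkl","rb"))
q=(.592,-.248,.351)
def togd(P):
    c,sn=np.cos(q[2]),np.sin(q[2]);d=P[:,:2]-q[:2];return np.c_[c*d[:,0]+sn*d[:,1],-sn*d[:,0]+c*d[:,1]].round(4)
uv=np.array([(148,235),(262,193),(205,372),(278,240)])/7+[290,130]-.5
print(togd(back(t,uv,.170)))
for P in ([.0,.0],): pass
# side: label end top corners
uv=np.array([(220,405),(300,468)])/5+[230,160]-.5
q=(.5934,-.2443,.346);print(togd(back(s,uv,.170)))
E
```

```text
[[ 0.0618  0.0304]
 [ 0.0638 -0.0305]
 [-0.0119  0.0265]
 [ 0.0389 -0.03  ]]
[[-0.0805  0.0233]
 [-0.0833 -0.0292]]
```

Call:
play_rows(twist=[[0,0,0],[0,0,0],[0,0,0],[0,0,0],[0,0,0],[0,0,0]], travel=[[0,0,-0.4],[0,0,-0.4],[0,0,-0.2],[0,0,-0.2],[0,0,-0.2],[0,0,0]], grip=[1,1,1,1,1,1])

```text
time_s: 25.0
ee_pos: [0.544, -0.264, 0.0712]
eef_rot: [-1.572, -0.001, -2.788]
force: [0.7, 0.2, -2.8]
grip_width: 0.0598
```

Call:
play_rows(twist=[[0,0,0],[0,0,0],[0,0,0],[0,0,0],[0,0,0],[0,0,0]], travel=[[0,0,-0.3],[0,0,-0.3],[0,0,-0.2],[0,0,-0.03],[0,0,-0.02],[0,0,0]], grip=[1,1,1,1,1,1])

```text
time_s: 25.6
ee_pos: [0.5446, -0.2644, 0.03]
eef_rot: [-1.571, 0.0, -2.789]
force: [-0.3, -0.7, -2.3]
grip_width: 0.0596
```

Call:
play_rows(twist=[[0,0,0],[0,0,0],[0,0,0],[0,0,0]], travel=[[0,0,-0.015],[0,0,-0.015],[0,0,-0.01],[0,0,0]], grip=[1,1,1,1])

```text
time_s: 26.0
ee_pos: [0.5446, -0.2644, 0.0286]
eef_rot: [-1.57, 0.0, -2.789]
force: [-3.0, 1.3, 6.4]
grip_width: 0.0595
```

Call:
play_rows(twist=[[0,0,0],[0,0,0],[0,0,0],[0,0,0],[0,0,0],[0,0,0],[0,0,0.09],[0,0,0.09],[0,0,0.09],[0,0,0.09],[0,0,0.09],[0,0,0.09]], travel=[[0,0,0],[0,0,0],[0,0,0],[0,0,0.2],[0,0,0.9],[0,0,0.9],[-0.1,0.3,0.4],[-0.1,0.5,0],[-0.1,0.5,0],[-0.1,0.5,0],[-0.1,0.5,0],[-0.1,0.5,0]], grip=[-1,-1,-1,-1,-1,-1,-1,-1,-1,-1,-1,-1])

```text
time_s: 27.2
ee_pos: [0.5142, -0.1234, 0.1486]
eef_rot: [-1.57, 0.0, -1.934]
force: [0.1, 0.4, 0.4]
grip_width: 0.0938
```

Call:
play_rows(twist=[[0,0,0.095],[0,0,0.095],[0,0,0.095],[0,0,0.095],[0,0,0.095],[0,0,0.095],[0,0,0.095],[0,0,0.095],[0,0,0.095],[0,0,0.095],[0,0,0.095],[0,0,0.095]], travel=[[-0.057,0.325,0],[-0.057,0.325,0],[-0.057,0.325,0],[-0.057,0.325,0],[-0.057,0.325,0],[-0.057,0.325,0],[-0.057,0.325,0],[-0.057,0.325,0],[-0.057,0.325,0],[-0.057,0.325,0],[-0.057,0.325,0],[-0.057,0.317,0]], grip=[-1,-1,-1,-1,-1,-1,-1,-1,-1,-1,-1,-1])

```text
time_s: 28.4
ee_pos: [0.4802, 0.071, 0.1485]
eef_rot: [-1.571, -0.001, -0.143]
force: [0.6, -0.2, -0.5]
grip_width: 0.0941
```

Call:
play_rows(twist=[[0,0,0.09],[0,0,0],[0,0,0]], travel=[[0,0,0],[0,0,-0.4],[0,0,-0.4]], grip=[-1,-1,-1])

```text
time_s: 28.7
ee_pos: [0.4806, 0.0705, 0.1083]
eef_rot: [-1.571, -0.002, -0.008]
force: [0.2, 0.1, 0.3]
grip_width: 0.0938
```

```bash
python3 snap.py side 8 160 130 200 170 4; python3 snap.py top 8 200 120 150 110 5; python3 -c "
from h import *
import pickle
t=pickle.load(open('pics/top8.pkl','rb'));zoom(t,290,140,70,70,8,'pics/top8z.png')"
```

```text
28.75 [0.4791 0.0703 0.105 ] [-1.571   0.0027 -0.008 ] [-1.2 -0.  -4. ] [ 0.07   0.281  1.818  0.     1.045 -1.493]
28.8 [0.4792 0.0702 0.1065] [-1.5711  0.003  -0.0082] [0.1 0.4 0.1] [ 0.07   0.28   1.816 -0.     1.048 -1.493]
```

View pics/side8.png

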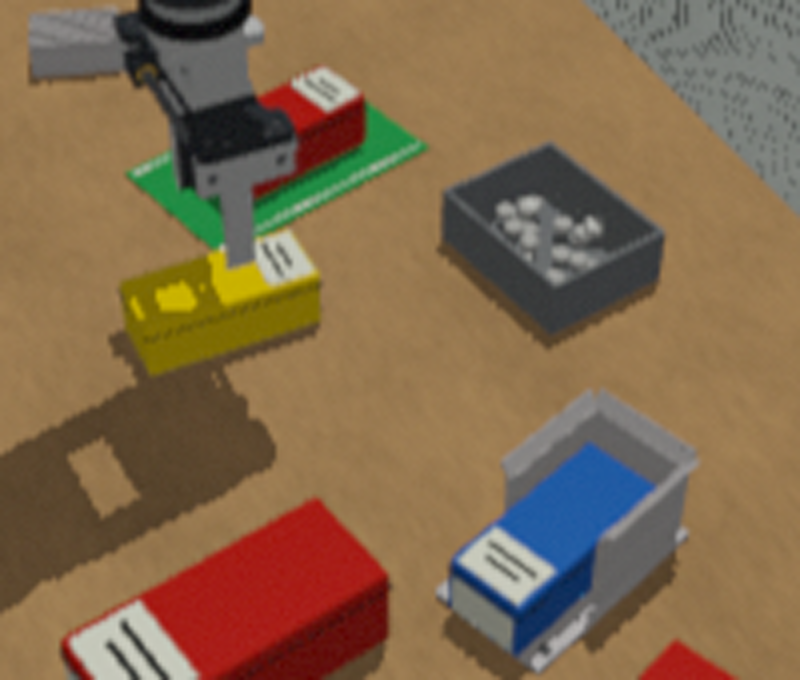

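View pics/top8z.png

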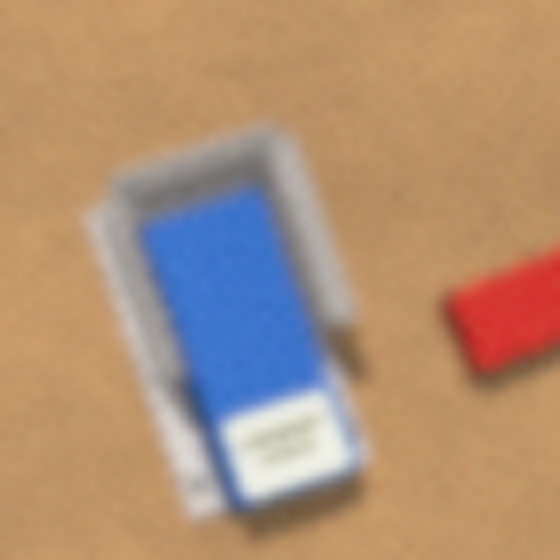

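```bash
python3 - <<'E'
from h import *
import pickle
t=pickle.load(open("pics/top8.pkl","rb"));s=pickle.load(open("pics/side8.pkl","rb"))
def togd(P,q):
    c,sn=np.cos(q[2]),np.sin(q[2]);d=P[:,:2]-q[:2];return np.c_[c*d[:,0]+sn*d[:,1],-sn*d[:,0]+c*d[:,1]]
uv=np.array([(143,238),(265,190),(360,465),(240,506)])/8+[290,140]-.5
P=back(t,uv,.056);print(P[:,:2].mean(0),togd(P,(.592,-.248,.351)).round(4),togd(P,(.592,-.248,.351)).mean(0))
uv=np.array([(448,562),(517,608),(655,488),(588,445)])/4+[160,130]-.5
P=back(s,uv,.056);print(P[:,:2].mean(0),togd(P,(.5934,-.2443,.346)).round(4),togd(P,(.5934,-.2443,.346)).mean(0))
E
```

```text
[ 0.58634015 -0.25108353] [[ 0.0591  0.0297]
 [ 0.0624 -0.032 ]
 [-0.0733 -0.0303]
 [-0.0736  0.0288]] [-0.006375   -0.00094946]
[ 0.58481589 -0.24721373] [[-0.0795  0.0275]
 [-0.0759 -0.0272]
 [ 0.0603 -0.0277]
 [ 0.0588  0.028 ]] [-0.00906355  0.00017015]
```

Call:
play_rows(twist=[[0,0,0.004],[0,0,0],[0,0,0],[0,0,0],[0,0,0],[0,0,0],[0,0,0],[0,0,0],[0,0,0],[0,0,0],[0,0,0],[0,0,0]], travel=[[0,0,-0.4],[0,0,-0.4],[0,0,-0.4],[0,0,-0.4],[0,0,-0.12],[0,0,0],[0,0,0],[0,0,0],[0,0,0],[0,0,0],[0,0,0],[0,0,0]], grip=[-1,-1,-1,-1,-1,-1,1,1,1,1,1,1], force=60)

```text
time_s: 30.0
ee_pos: [0.4803, 0.0703, 0.022]
eef_rot: [-1.571, -0.0, -0.002]
force: [-1.5, -0.1, 4.7]
grip_width: 0.0598
```

Call:
play_rows(twist=[[0,0,0],[0,0,0],[0,0,0],[0,0,0],[0,0,0],[0,0,0],[0,0,0],[0,0,0]], travel=[[0,0,0],[0,0,0],[0,0,0],[0,0,0],[0.3,0,0],[0.3,0,0],[0.3,0,0],[0,0,0]], grip=[-1,-1,-1,-1,-1,-1,-1,-1])

```text
time_s: 30.8
ee_pos: [0.5262, 0.0703, 0.0217]
eef_rot: [-1.571, -0.001, -0.002]
force: [-1.2, -0.5, 0.2]
grip_width: 0.094
```

```bash
python3 snap.py side 9 160 130 150 120 5
```

```text
30.85 [0.5252 0.0703 0.0214] [-1.5708e+00  3.0000e-04 -2.0000e-03] [0.3 0.4 0.8] [ 0.064  0.499  1.741 -0.     0.902 -1.505]
```

View pics/side9.png

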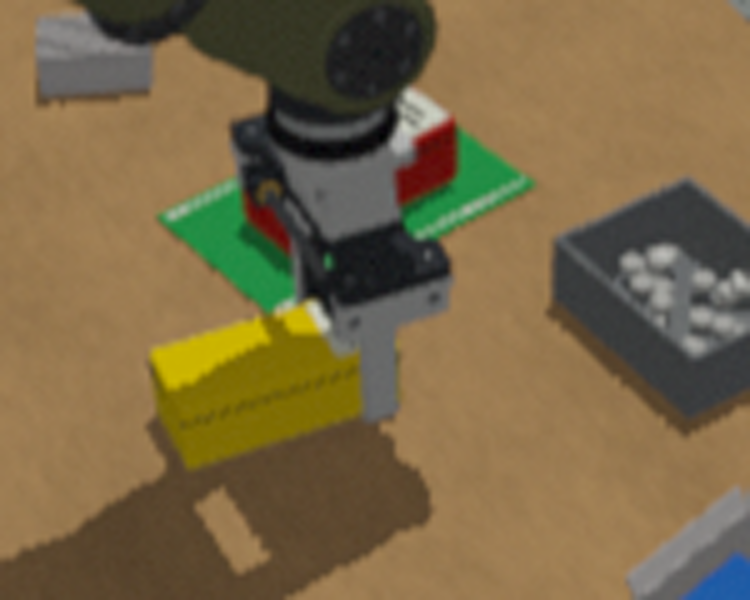

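Call:
play_rows(twist=[[0,0,0],[0,0,0],[0,0,0],[0,0,0],[0,0,0],[0,0,0],[0,0,0],[0,0,0],[0,0,0],[0,0,0],[0,0,-0.05],[0,0,-0.09]], travel=[[0,0,0],[0,0,0],[0,0,0],[0,0,0],[0,0,0],[0,0,0],[0,0,0.2],[0,0,0.5],[0,0,0.9],[0,0,0.9],[0,-0.2,0],[0,-0.3,0]], grip=[1,1,1,1,1,1,1,1,1,1,1,1], force=60)

```text
time_s: 32.05
ee_pos: [0.5256, 0.0455, 0.1486]
eef_rot: [-1.57, -0.003, -0.224]
force: [-0.4, 0.9, -4.0]
grip_width: 0.0597
```

Call:
play_rows(twist=[[0,0,-0.0908],[0,0,-0.0908],[0,0,-0.0908],[0,0,-0.0908],[0,0,-0.0908],[0,0,-0.0908],[0,0,-0.0908],[0,0,-0.0908],[0,0,-0.0908],[0,0,-0.0908]], travel=[[0.021,-0.344,0],[0.021,-0.344,0],[0.021,-0.344,0],[0.021,-0.344,0],[0.021,-0.344,0],[0.021,-0.344,0],[0.021,-0.344,0],[0.021,-0.344,0],[0.021,-0.344,0],[0.021,-0.344,0]], grip=[1,1,1,1,1,1,1,1,1,1])

```text
time_s: 33.05
ee_pos: [0.5355, -0.1274, 0.1472]
eef_rot: [-1.571, -0.0, -1.654]
force: [-0.4, 0.2, -3.0]
grip_width: 0.0599
```

Call:
play_rows(twist=[[0,0,-0.0908],[0,0,-0.0908],[0,0,-0.0908],[0,0,-0.0908],[0,0,-0.0908],[0,0,-0.0908],[0,0,-0.0908],[0,0,-0.0908],[0,0,0],[0,0,0]], travel=[[0.021,-0.344,0],[0.021,-0.344,0],[0.021,-0.344,0],[0.021,-0.344,0],[0.021,-0.344,0],[0.021,-0.344,0],[0.021,-0.344,0],[0.021,-0.344,0],[0,0,0],[0,0,0]], grip=[1,1,1,1,1,1,1,1,1,1])

```text
time_s: 34.05
ee_pos: [0.5438, -0.2641, 0.1468]
eef_rot: [-1.571, -0.0, -2.787]
force: [-0.9, 0.1, -3.2]
grip_width: 0.0598
```

```bash
python3 snap.py side 10 230 160 130 140 5; python3 snap.py top 10 290 130 80 80 7
```

```text
34.1 [ 0.5439 -0.2637  0.1468] [-1.5713e+00 -3.0000e-04 -2.7862e+00] [ 0.5  0.1 -2.8] [-0.512  0.479  1.433  0.     1.23   0.703]
34.15 [ 0.544  -0.2636  0.1468] [-1.5712e+00 -2.0000e-04 -2.7862e+00] [-0.2 -0.4 -2.7] [-0.512  0.479  1.433  0.     1.23   0.704]
```

View pics/side10.png

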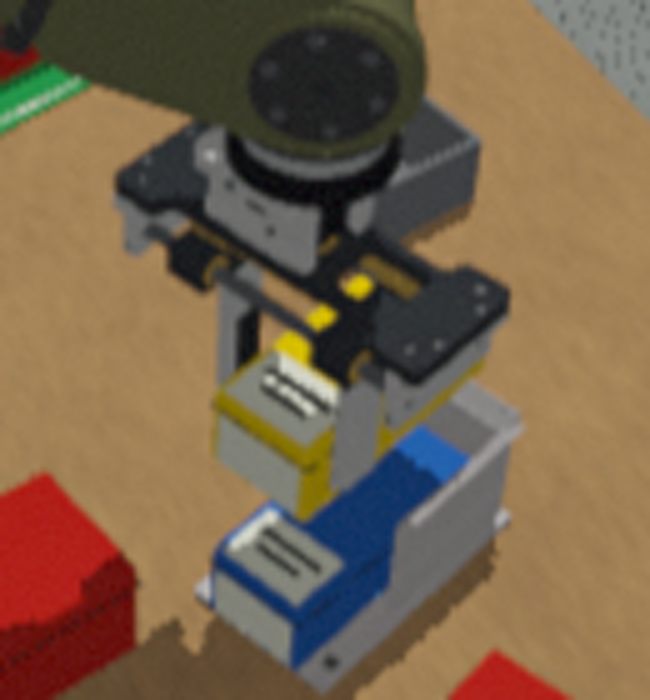

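View pics/top10.png

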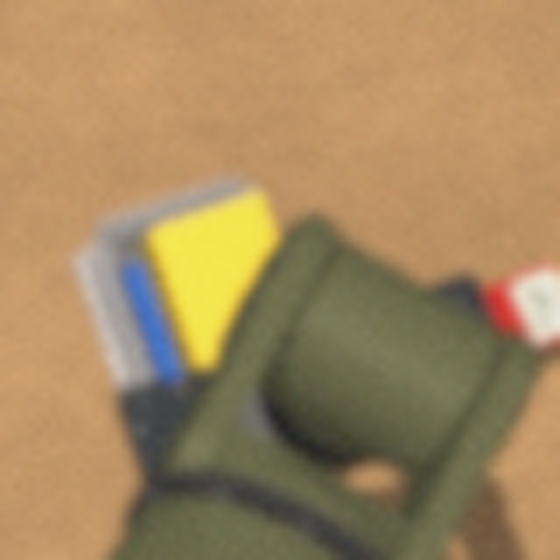

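Call:
play_rows(twist=[[0,0,0],[0,0,0],[0,0,0],[0,0,0],[0,0,0],[0,0,0],[0,0,0]], travel=[[0,0,-0.4],[0,0,-0.4],[0,0,-0.3],[0,0,-0.17],[0,0,-0.04],[0,0,-0.03],[0,0,0]], grip=[1,1,1,1,1,1,1])

```text
time_s: 34.85
ee_pos: [0.5444, -0.2644, 0.0803]
eef_rot: [-1.57, 0.001, -2.789]
force: [-0.7, -0.7, -2.5]
grip_width: 0.0595
```

Call:
play_rows(twist=[[0,0,0],[0,0,0],[0,0,0],[0,0,0]], travel=[[0,0,-0.02],[0,0,-0.015],[0,0,-0.01],[0,0,0]], grip=[1,1,1,1])

```text
time_s: 35.25
ee_pos: [0.5442, -0.2644, 0.0778]
eef_rot: [-1.571, 0.0, -2.789]
force: [-1.3, 0.4, 0.8]
grip_width: 0.0597
```

Call:
play_rows(twist=[[0,0,0],[0,0,0]], travel=[[0,0,-0.008],[0,0,0]], grip=[1,1])

```text
time_s: 35.45
ee_pos: [0.5442, -0.2644, 0.0778]
eef_rot: [-1.57, 0.0, -2.789]
force: [-2.7, 1.4, 6.5]
grip_width: 0.0594
```

Seated; now release, rise straight up and move clear of the guide.

Call:
play_rows(twist=[[0,0,0],[0,0,0],[0,0,0],[0,0,0],[0,0,0],[0,0,0],[0,0,0],[0,0,0],[0,0,0],[0,0,0],[0,0,0],[0,0,0]], travel=[[0,0,0],[0,0,0],[0,0,0],[0,0,0.2],[0,0,0.9],[0,0,0.9],[0,0.3,0.5],[-0.2,0.6,0],[-0.2,0.8,0],[-0.2,0.8,0],[-0.2,0.8,0],[0,0,0]], grip=[-1,-1,-1,-1,-1,-1,-1,-1,-1,-1,-1,-1])

```text
time_s: 36.65
ee_pos: [0.5035, -0.0959, 0.2033]
eef_rot: [-1.571, 0.001, -2.786]
force: [0.5, 0.1, -0.7]
grip_width: 0.094
```

```bash
python3 snap.py side 11 160 110 200 200 3; python3 snap.py top 11 160 120 220 120 3;python3 -c "
from h import *
import pickle
s=pickle.load(open('pics/side11.pkl','rb'));zoom(s,250,190,100,110,5,'pics/side11z.png')
t=pickle.load(open('pics/top11.pkl','rb'));zoom(t,290,140,70,70,8,'pics/top11z.png')
a=cv2.imread('pics/side11z.png');b=cv2.imread('pics/top11z.png');cv2.imwrite('pics/z11.png',cv2.resize(np.hstack([a,b[:550]]),None,fx=.75,fy=.75))"
```

```text
36.7 [ 0.5041 -0.0978  0.2032] [-1.5700e+00  1.2000e-03 -2.7864e+00] [ 0.5 -0.8 -0.6] [-0.263  0.227  1.638  0.     1.276  0.953]
36.75 [ 0.5043 -0.099   0.203 ] [-1.5699e+00  1.0000e-03 -2.7877e+00] [-0.6 -0.2  0.2] [-0.265  0.228  1.637 -0.     1.276  0.952]
```

View pics/side11.png

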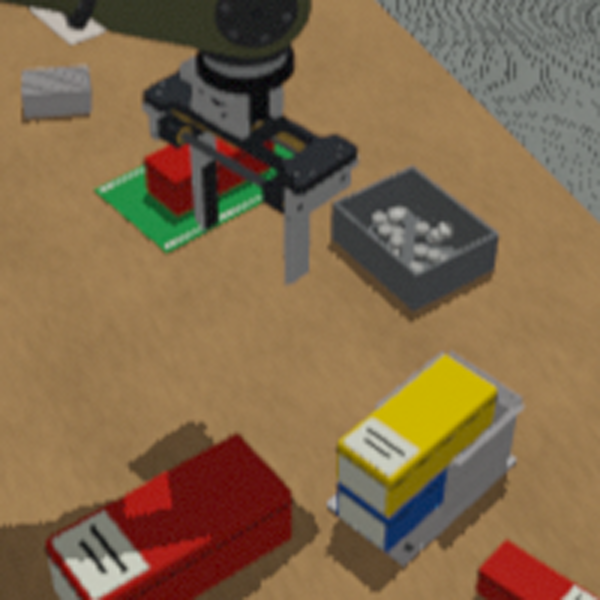

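View pics/top11.png

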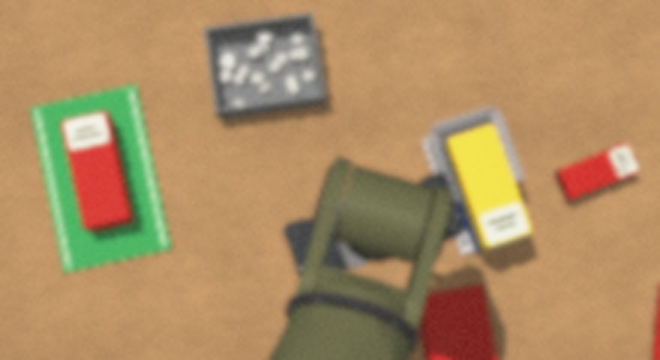

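View pics/z11.png

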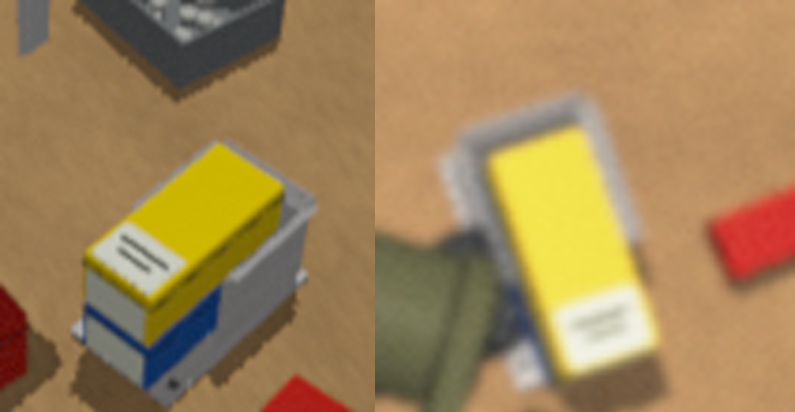

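```bash
python3 - <<'E'
from h import *
import pickle
t=pickle.load(open("pics/top11.pkl","rb"));s=pickle.load(open("pics/side11.pkl","rb"))
def fr(P,q):
    c,sn=np.cos(q[2]),np.sin(q[2]);d=P[:,:2]-q[:2];return np.c_[c*d[:,0]+sn*d[:,1],-sn*d[:,0]+c*d[:,1]]
# zoom z11 scaled .75: side left (500 px wide *.75=375)
uv=np.array([(490-375,152),(584-375,128),(657-375,345),(562-375,378)])/.75/8+[290,140]-.5
P=fr(back(t,uv,.106),(.592,-.248,.351));print("yellow top",P.round(4).tolist(),P.mean(0).round(4))
uv=np.array([(83,262),(148,307),(283,185),(220,142)])/.75/5+[250,190]-.5
P=fr(back(s,uv,.106),(.5934,-.2443,.346));print("yellow side",P.round(4).tolist(),P.mean(0).round(4))
uv=np.array([(63,118),(108,112),(132,220),(86,229)])/3+[160,120]-.5
P=fr(back(t,uv,.053),(.5966,.234,.25));print("red",P.round(4).tolist(),P.mean(0).round(4))
a=cv2.cvtColor(pickle.load(open("pics/top0.pkl","rb"))["img"],cv2.COLOR_RGB2GRAY);b=cv2.cvtColor(t["img"],cv2.COLOR_RGB2GRAY)
for n,(u,v,w,h) in dict(bin=(220,118,60,50),sink=(118,188,35,35),driver=(372,185,20,62)).items():
    print(n,cv2.phaseCorrelate(np.float64(a[v:v+h,u:u+w]),np.float64(b[v:v+h,u:u+w])))
E
```

```text
yellow top [[0.0666, 0.0281], [0.0625, -0.0307], [-0.0756, -0.0278], [-0.0762, 0.0327]] [-0.0057  0.0006]
yellow side [[-0.0853, 0.0231], [-0.0833, -0.0314], [0.0592, -0.028], [0.0606, 0.0285]] [-0.0122 -0.002 ]
red [[0.0758, 0.0242], [0.0709, -0.0322], [-0.0688, -0.0336], [-0.0673, 0.0241]] [ 0.0026 -0.0044]
bin ((-0.03606768250978121, -0.031219985702154673), 0.957556432254016)
sink ((0.00695202113595883, 0.017031800345872483), 1.0268006900031186)
driver ((-0.2604083241671322, -0.018036273593459384), 0.974936563230071)
```

Everything measures inside tolerance, and the bystanders haven't moved, so I'm handing in.

```bash
python3 -c "
from station import ctrl
print(ctrl.hand_in())"
```

```text
the job is handed in; nothing more can be done
None
```

The job is done and handed in at about 37 s of the 72 s allowed; the hand-in gives no verdict. I set the yellow carton aside, then the blue, and laid the red lengthwise on the mat. Then I restacked blue and yellow in the guide with their white label ends out of the mouth.

In the last pictures:

| Item | Measured | Allowed |
|---|---|---|
| Red, from the mat's centre | about 3 mm along, -4 mm across | ±40 mm both ways |
| Blue, in the guide | about -6 to -9 mm along, within 1 mm across | -22 to 10 mm along, ±12 mm across |
| Yellow, in the guide | about -6 mm along (top camera) or -12 mm (side camera), within 2 mm across | -25 to 12 mm along |
| Yellow on blue | within about 4 mm along, 2 mm across | ±20 mm along, ±15 mm across |

- **Label ends, contact and bystanders:** Both label ends face out. The gripper is open and clear of everything. The nut bin, heat sink and screwdriver show no shift (under 0.3 pixel).
- **Camera disagreement:** The two cameras differed by about 4 mm on the guide's position. I aimed between them, and the blue carton went in without any scraping force.
- **One correction:** I first gripped the yellow carton at its middle for restacking, where the fingers would have hit the guide's cheeks. I released it before lifting and gripped it again at the label end.

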